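# Bundle three gift items in the ratchet press and hold them snug

## Robot

A 6-joint arm with a two-finger parallel gripper is mounted at the origin on a cart in front of the work surface, level with it; the furniture and walls round the work are solid. World frame = base frame: x ahead of the robot, y to its left, z up, the work surface at z = 0. Lengths are in m, angles in degrees, forces in N, time in s.
With the tool pointing down it reaches from about 0.375 to 0.9 m from the base axis. Payload 3.1 kg.
Tool frame: the origin (TCP) lies midway between the tips of the shut fingers; the grasp point (between the pads) lies bot.hold_point_z behind it (bot.hold_point_z is the distance from the TCP to the grasp point, in m); z points along the fingers, y is the direction in which the jaws open and shut (so a half turn about z gives the same grasp; the last joint's range is limited). The gripper opens to 87 mm and grips with 3 to 60 N. Pads are 19 mm wide; open, the fingers measure 117 mm over their backs; the gripper's body (75 mm by 190 mm) begins 51 mm behind the grasp point.
Start: joints at [-81.102, 30.224, 82.088, -0, 67.689, -10.227], TCP at [0.205, -0.59, 0.223] pointing down, gripper open.
Joint ranges: [-176.69, 176.69], [-43.24, 126.21], [12.49, 139.97], [-82, 262], [0, 151.66], [-163.58, 163.58]. Speed limits (degrees/s): [159.86, 159.86, 180, 180, 180, 180].

## Interface

Orientations are given as a 3x3 rotation matrix whose columns are the frame's x, y, z axes.
In Python, from rig import bot, vision, hand_in gives the robot as it stands. The module is installed in compiled form; this text tells all that it offers.
- The arm moves only by the shell command python3 -m handwheel 'ROWS'. ROWS is JSON, a list of rows, each an object of numbers: "hand": the gripper's target within -1 to 1 (fully open at 1, half-way at 0, shut at -1); "dx", "dy", "dz": the shift along the world's x, y, z in cm; "wx", "wy", "wz": the turn, a rotation vector about the world's x, y, z in rad. In form: [{"hand": .., "dx": .., "dy": .., "dz": .., "wx": .., "wy": .., "wz": ..}, ...]. A call has 1 to 10 rows; each row shifts and turns the commanded pose from where the row before left it; what a row does not reach is not made up. A row lasts 1/10 s, in which the tool goes at most 50 mm and 8.59 degrees, less where a joint would pass 70% of its speed; a pose out of reach is approached as far as the arm can. A call with a gripper value outside its range is refused whole. The fingers move at their own pace and stop on an object; the grip force is fixed at half the most. Time passes only in rows, so rows that do not move let the fingers close. It gives the time, the measured TCP pose, the force and the opening at its end, in the units of the state.
- bot.read_state(): the state, without advancing time (a new reading comes with each control period).
- vision.capture(name): name is "scene" or "top"; returns (picture, depth): 384x512x3 uint8, red, green, blue; 384x512 float32, m along the optical axis (not along the pixel's ray), 0 where there is no reading.
- vision.get_calibration(name): a dict with "fx", "fy", "cx", "cy" (pixels), "k1" (the pictures are not rectified: a ray, as slopes to the right and down, at radius r is drawn at 1 + k1 r^2 times it, then the intrinsics apply), "rvec" (rotation vector, rad) and "tvec" (3), from world to camera coordinates, as OpenCV has them. Camera axes: x right, y down, z forward; pixel columns grow to the right and rows downward; lengths in m; the calibration is good to about 2 mm. A picture is of the moment at which its call begins. get_calibration takes no time and is no camera call.
- hand_in(): hands the job in, once; it reports no verdict.
The state is a dict: "time_s": time; "joint_positions": joint angles; "qvel": joint speeds; "tau": joint torques, N m; "position": TCP position; "tcp_rot": TCP orientation; "force": force on the tool from outside, world axes, zero at the start; "moment": the same for the moment, N m; "opening": opening from 0.0 (shut) to 1.0 (fully open).
Only numpy, scipy, OpenCV 4.12 (cv2) and the standard library are available. Lean on these libraries where they do the work, as an engineer would, in place of code of your own. Each camera call takes 0.05 s, during which the arm holds its last target.

## Task

Stand the round tin and the slim carton, which lie loose on the counter, upright in the lane of the bundling press, between the carton that already stands at the end stop and the press plate, so that the three form one row. Then pump the press's squeeze handle (squeeze its two bars together, let them open, squeeze again) until the plate pushes the row tight and its spring is pushed in about halfway, moving the plate by the handle only and never driving the spring home, which would crush the cartons. Finish while still holding the handle squeezed so that this pressure stays on; leave the other things on the counter alone.

Things in the scene. Friction and masses are not known exactly. Their poses are not given: they have to be found in the camera images.
- press: Bundling press fixed to the counter; origin mid-width at the underside, x = pressing direction (from squeeze handle to end stop), z up. Base 290 x 80 x 8 mm, its top is the lane floor. Lane along x between side rails: 54 mm wide inside, rails 6 mm thick, 10 mm above the floor. End stop face at x = +110 mm, 40 mm high. Ratchet housing at x = -143 to -87 mm, top 40 mm above the counter
- lane_stop (a point): point on the lane floor, mid-width, at the inner face of the end stop; axes as the press: the row stands from here toward -x. The press plate's front starts 143 to 128 mm from this face; the three items together are 110 mm long
- press_grip (a point): point midway between the two squeeze bars, 69 mm above the counter. Bars: rubber rods, 14 mm diameter, 52 mm long along the press's y, one on its -x and one on its +x side. Fully open 66 mm over their outsides, fully squeezed 38 mm; linked, they move equally toward this point and a spring opens them when let go. Free room for fingers outside both
- handle (a joint): swing of each bar: 0 = open, 0.284 rad = fully squeezed (each bar 14 mm inward). Squeezing carries the push rod forward by up to 18 mm per full stroke (64 mm per rad), less up to 5 mm for catching the next tooth (5 mm apart). Takes about 4 N on each bar while the plate is free, about 8 to 10 N at 10 N plate pressure
- handle_far: the squeeze bar on the +x side (origin at its pivot, 20 mm above the counter)
- rod (a joint): travel of the push rod and its dark carriage toward the stop, m; starts at 0 to 0.015, at most 0.085. The free plate's front stands 143 mm minus this travel from the end stop. Friction of 4 N holds it when the handle is let go; plate pressure then falls to about 4 N, too little
- plate (a joint): how far the press plate's spring is pushed in, m: 0 = plate free, 0.020 = driven home. Spring 1000 N/m (10 mm = 10 N). Two steel pins on the plate come out of the back of the carriage by the same amount
- cube_carton_mid (a point): centre of the larger carton, 40 (x) x 44 (y) x 44 mm high, standing in the lane near the end stop (0 to 5 mm from it), x along the lane
- slim_carton_mid (a point): centre of the loose slim carton, 30 (x) x 44 (y) x 40 mm high, standing on the counter; its 44 mm width (y) goes across the lane, its 30 mm along it. About 90 g
- tin_mid (a point): centre of the loose round tin, 40 mm diameter, 42 mm high, standing on the counter. About 110 g
- cube_carton: the larger carton (origin at its underside)
- slim_carton: the slim carton (origin at its underside)
- tin: the tin (origin at its underside)
- date_stamp: bystander: hand stamp with wooden grip, 26 x 55 x 71 mm
- plate_front (a point): middle of the press plate's rubber-faced front; plate 44 mm wide, 34 mm high, lower edge 2 mm above the lane floor
- desk_bell: bystander: metal counter bell, 70 mm across, 44 mm high
- bag_sealer: obstacle, fixed: bag sealer, long along y. From its origin: base x -36 to +49 mm, y -169 to +131 mm, 50 mm high; above it a 40 mm wide arm sloping up toward +y, from 80 mm high at its -y end to about 160 mm at +y, with a red end that overhangs to y = +190 mm. One loose item stands before it, the other behind it: carry them over or round it
- showcase_corner (a point): obstacle, fixed: front left lower corner of the open drawer of the tall black showcase, 118 mm above the counter. From it the drawer front runs 442 mm toward -y and 126 mm up (its handle stands 45 mm out toward the robot); behind it, from 72 mm further in +x and 3 mm further in +y, stands the cabinet, 270 mm high with glass above to 0.6 m. Keep wrist and gripper clear
There are look-alikes about, which are no part of the job. What is shaped like the tin but black is not meant.

How it is judged:
By the outcome, as a careful person would: the job done as asked, in the order asked, and still so for the second after the job is handed in, while the arm keeps its last pose, push and grip.
It also fails if it takes over 72 s, if anything falls off the work surface, if the arm or the gripper's body presses on something with over 40 N, if the wrist force passes 120 N, or if a joint passes its speed limit or range.

## Working session

There is one attempt and no reset: what is moved stays moved. The work goes in short steps, Python scripts to look and compute and a shell command to move; the robot and the scene stay as the last step left them, time stands still between calls to the robot, and variables do not carry over. Pictures are saved under pics/ and viewed, and the job is handed in when it is done.

```bash
mkdir -p pics
cat > h.py <<'E'
import numpy as np, cv2
from rig import bot, vision, hand_in
def cal(n):
    c=vision.get_calibration(n); R=cv2.Rodrigues(np.array(c["rvec"],float))[0]; t=np.array(c["tvec"],float).reshape(3)
    return c,R,t
def ray(n,u,v):
    c,R,t=cal(n); x=(u-c["cx"])/c["fx"]; y=(v-c["cy"])/c["fy"]
    a,b=x,y
    for _ in range(20):
        s=1+c["k1"]*(a*a+b*b); a,b=x/s,y/s
    return R.T@np.array([a,b,1.]), -R.T@t
def pz(n,u,v,z):
    d,o=ray(n,u,v); return o+d*(z-o[2])/d[2]
def pd(n,u,v,depth):
    d,o=ray(n,u,v); return o+d*depth
def proj(n,P):
    c,R,t=cal(n); p=R@np.array(P,float)+t; a,b=p[0]/p[2],p[1]/p[2]; s=1+c["k1"]*(a*a+b*b)
    return np.array([c["fx"]*a*s+c["cx"],c["fy"]*b*s+c["cy"]])
def cap(n,tag):
    im,d=vision.capture(n); np.savez(f"pics/{tag}.npz",im=im,d=d)
    return im,d
def save(im,tag,box=None,k=1):
    if box: u0,v0,u1,v1=box; im=im[v0:v1,u0:u1]
    im=cv2.resize(im,None,fx=k,fy=k,interpolation=cv2.INTER_CUBIC) if k!=1 else im
    cv2.imwrite(f"pics/{tag}.png",im[...,::-1])
def xyz(n,d):
    c,R,t=cal(n); H,W=d.shape; u,v=np.meshgrid(np.arange(W),np.arange(H))
    x=(u-c["cx"])/c["fx"]; y=(v-c["cy"])/c["fy"]; a,b=x.copy(),y.copy()
    for _ in range(20):
        s=1+c["k1"]*(a*a+b*b); a,b=x/s,y/s
    return (np.stack([a*d,b*d,d],-1)-t)@R
E
python3 - <<'E'
from h import *
for n in("scene","top"):
    im,d=cap(n,n+"0"); save(im,n+"0",k=1.5); print(n,cal(n)[0]); print(-cal(n)[1].T@cal(n)[2])
s=bot.read_state(); print(s, bot.hold_point_z)
E
```

```text
scene {'fx': 444.2670023971037, 'fy': 444.2670023971037, 'cx': 259.3581446167374, 'cy': 189.75850890469937, 'k1': -0.10908510831789933, 'rvec': array([ 0.61705956, -2.51169602,  1.3169872 ]), 'tvec': array([0.40326162, 0.39571368, 1.06016144])}
[0.03782345 0.75716596 0.93189089]
top {'fx': 494.45212718161923, 'fy': 494.45212718161923, 'cx': 254.85590611831114, 'cy': 190.99303813295683, 'k1': -0.1593511906129227, 'rvec': array([ 2.14044788, -2.11502588,  0.18997171]), 'tvec': array([-0.29406925,  0.58938629,  1.31090976])}
[ 0.35067991 -0.28905727  1.39492179]
{'time_s': 0.1, 'joint_positions': array([-8.11032726e+01,  3.02742427e+01,  8.21491408e+01, -1.82391897e-03,
        6.76884567e+01, -1.02268447e+01]), 'qvel': array([ 0.02286257, -0.03306996, -0.17306485, -0.08093667, -0.03329683,
        0.00727423]), 'tau': array([-3.18417888e-04, -4.40984809e+01, -1.77150697e+01,  6.35123346e-02,
        5.33927337e-02, -4.04008006e-05]), 'position': array([ 0.20467476, -0.58984108,  0.22166248]), 'tcp_rot': array([[ 9.44810295e-01,  3.27617761e-01, -3.30976821e-04],
       [ 3.27617774e-01, -9.44808389e-01,  1.92393793e-03],
       [ 3.17606558e-04, -1.92619025e-03, -9.99998094e-01]]), 'force': array([ 0.53440688, -0.11326231,  0.00756011]), 'moment': array([ 0.00167995, -0.00558796, -0.01812357]), 'opening': 1.0045313397887579} 0.0187
```

View pics/scene0.png

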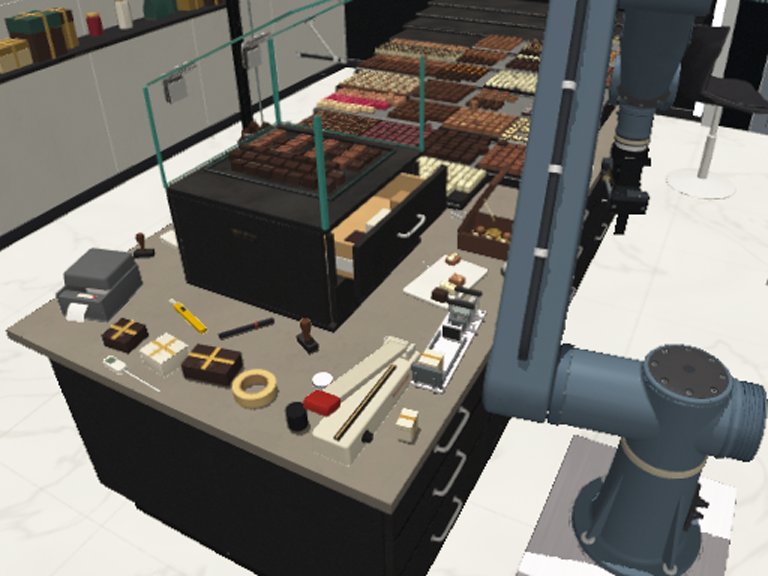

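View pics/top0.png

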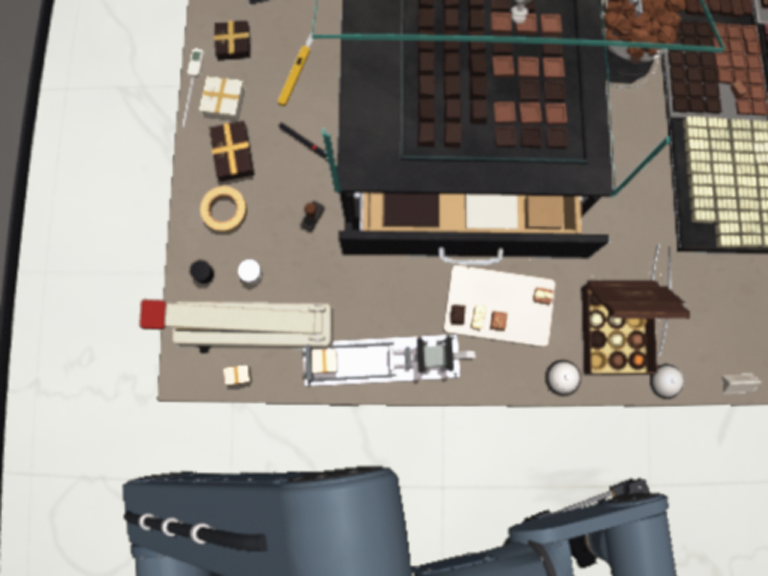

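Top view candidates (in 1.5x pixels): the white-topped tin is at (249,271). The black look-alike is at (201,271), which the task excludes. The slim carton is at (236,375), in front of the bag sealer. The press spans (305-460, 360), with its handle at (432,355). The gift boxes at (222,96) and similar spots are bigger bystanders. I'll enlarge to confirm.

Run:
```python
from h import *
im=np.load("pics/top0.npz")["im"]; save(im,"t0a",(95,160,225,270),6); save(im,"t0b",(195,215,325,265),6)
im=np.load("pics/scene0.npz")["im"]; save(im,"s0a",(180,180,335,310),5)
for n in("top",):
    z=np.load("pics/top0.npz"); P=xyz("top",z["d"])
    for (u,v) in [(166,181),(157,250),(215,240),(245,240),(265,236),(288,236),(310,236),(150,215)]: print(u,v,P[v,u].round(4))
```

```text
166 181 [ 0.6196 -0.0381  0.0456]
157 250 [ 0.427  -0.0205  0.0427]
215 240 [ 0.4567 -0.1799  0.0478]
245 240 [ 0.4609 -0.261   0.0088]
265 236 [ 0.4724 -0.3168  0.013 ]
288 236 [ 0.471  -0.3797  0.037 ]
310 236 [ 0.4728 -0.4419  0.0234]
150 215 [ 0.5137 -0.0133  0.119 ]
```

View pics/t0a.png

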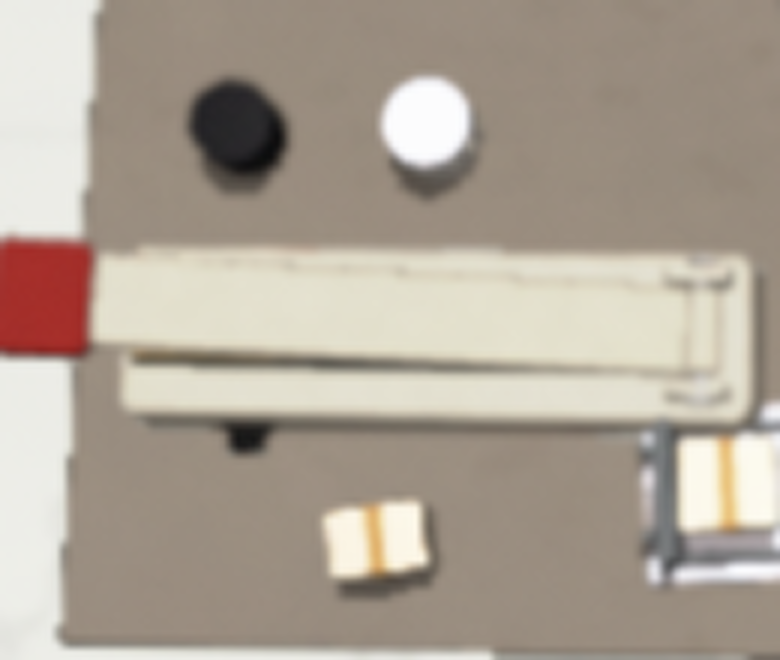

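View pics/t0b.png

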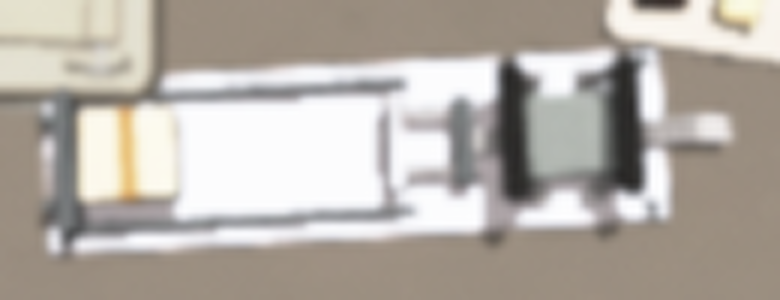

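View pics/s0a.png

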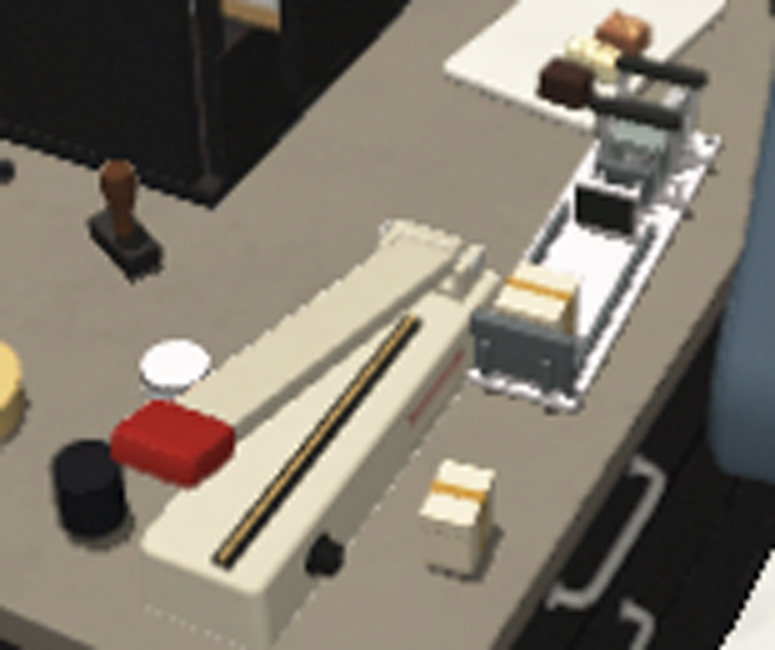

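Run:
```python
from h import *
A=lambda u,v:((u+.5)/6-.5+95,(v+.5)/6-.5+160); B=lambda u,v:((u+.5)/6-.5+195,(v+.5)/6-.5+215)
S=lambda u,v:((u+.5)/5-.5+180,(v+.5)/5-.5+180)
f=lambda n,Z,pts,z:[print(p,pz(n,*Z(*p),z)[:2].round(4)) for p in pts]
print("slim");f("top",A,[(323,515),(424,502),(430,565),(333,580)],.040)
f("scene",S,[(422,503),(438,458),(496,465),(487,512)],.040)
print("tin");f("top",A,[(427,122),(380,122),(473,122),(427,75),(427,168)],.042)
f("scene",S,[(175,366)],.042)
print("black")
print("cube");f("top",B,[(78,108),(170,104),(178,197),(85,200)],.052)
print("base");f("top",B,[(45,250),(655,48),(668,215)],.008)
f("scene",S,[(468,380),(573,407),(720,137)],.008)
print("rails");f("top",B,[(165,93),(403,83),(100,228),(408,211)],.018)
print("bars");f("top",B,[(515,60),(512,195),(622,58),(635,188)],.072)
f("scene",S,[(592,105),(682,117),(617,65),(706,78)],.072)
print("stop top");f("top",B,[(62,95),(70,240)],.048); f("scene",S,[(473,313),(578,345)],.048)
print("platefront top");f("scene",S,[(577,180),(636,193)],.044);f("top",B,[(383,112),(383,178)],.044)
z=np.load("pics/top0.npz");P=xyz("top",z["d"])
def reg(z0,z1,x0,x1,y0,y1,nm):
    m=(P[...,2]>z0)&(P[...,2]<z1)&(P[...,0]>x0)&(P[...,0]<x1)&(P[...,1]>y0)&(P[...,1]<y1)
    q=P[m]; r=cv2.minAreaRect(q[:,:2].astype(np.float32)*1000); print(nm,m.sum(),q.mean(0).round(4),r)
reg(.032,.06,.38,.47,-.07,.03,"slim"); reg(.034,.06,.58,.66,-.07,-.01,"tin"); reg(.045,.07,.42,.5,-.2,-.15,"cube")
reg(.06,.09,.42,.52,-.42,-.33,"bars");reg(-.02,.02,.5,.55,-.3,-.2,"tbl")
for y0,y1 in[(-.36,-.33),(-.43,-.38)]: reg(.06,.09,.42,.52,y0,y1,"bar")
```

```text
slim
(323, 515) [0.4393 0.0045]
(424, 502) [ 0.4461 -0.0422]
(430, 565) [ 0.4174 -0.0461]
(333, 580) [ 0.4096 -0.0014]
(422, 503) [ 0.4432 -0.0025]
(438, 458) [ 0.4513 -0.0373]
(496, 465) [ 0.4199 -0.0472]
(487, 512) [ 0.4084 -0.0127]
tin
(427, 122) [ 0.6234 -0.0366]
(380, 122) [ 0.6232 -0.0143]
(473, 122) [ 0.6236 -0.0583]
(427, 75) [ 0.6459 -0.0355]
(427, 168) [ 0.6015 -0.0376]
(175, 366) [ 0.623 -0.032]
black
cube
(78, 108) [ 0.4763 -0.1595]
(170, 104) [ 0.4787 -0.2014]
(178, 197) [ 0.4366 -0.2059]
(85, 200) [ 0.4346 -0.1638]
base
(45, 250) [ 0.4138 -0.1416]
(655, 48) [ 0.512  -0.4261]
(668, 215) [ 0.4335 -0.432 ]
(468, 380) [ 0.4803 -0.1331]
(573, 407) [ 0.4139 -0.1405]
(720, 137) [ 0.4343 -0.4324]
rails
(165, 93) [ 0.4871 -0.1967]
(403, 83) [ 0.4931 -0.3075]
(100, 228) [ 0.4239 -0.1679]
(408, 211) [ 0.4336 -0.3104]
bars
(515, 60) [ 0.4984 -0.3569]
(512, 195) [ 0.438  -0.3558]
(622, 58) [ 0.4999 -0.4049]
(635, 188) [ 0.4416 -0.4106]
(592, 105) [ 0.4951 -0.345 ]
(682, 117) [ 0.437  -0.3593]
(617, 65) [ 0.4988 -0.3949]
(706, 78) [ 0.4394 -0.4078]
stop top
(62, 95) [ 0.4825 -0.1517]
[... 476 characters left out ...]
34765625)
cube 325 [ 0.4608 -0.1744  0.0509] ((459.658203125, -174.73873901367188), (77.13279724121094, 49.69489288330078), 0.4283391535282135)
bars 247 [ 0.4697 -0.3812  0.073 ] ((469.78961181640625, -381.1521911621094), (65.26836395263672, 66.14372253417969), 3.3652842044830322)
tbl 624 [ 5.248e-01 -2.501e-01  3.000e-04] ((525.0311279296875, -249.9105224609375), (49.78395080566406, 99.7646255493164), 0.002991637447848916)
bar 105 [ 0.4698 -0.3539  0.0728] ((468.1435241699219, -353.3429870605469), (64.88662719726562, 10.925768852233887), 0.5654793381690979)
bar 125 [ 0.471  -0.4069  0.0733] ((471.3142395019531, -407.079833984375), (65.26836395263672, 14.198870658874512), 3.3652842044830322)
```

Run:
```python
from h import *
A=lambda u,v:((u+.5)/6-.5+95,(v+.5)/6-.5+160)
f=lambda n,Z,pts,z:[print(p,pz(n,*Z(*p),z)[:2].round(4)) for p in pts]
print("sealer base");f("top",A,[(122,410),(748,420),(750,260)],.05)
print("black");f("top",A,[(238,125)],.042)
z=np.load("pics/top0.npz");P=xyz("top",z["d"])
for y0 in np.arange(-.18,.06,.02):
    m=(P[...,2]>.06)&(P[...,0]>.46)&(P[...,0]<.6)&(abs(P[...,1]-y0)<.005)
    q=P[m]
    if len(q): print("arm",y0.round(3),q[:,0].min().round(3),q[:,0].max().round(3),q[:,2].max().round(3))
# drawer
m=(P[...,2]>.1)&(P[...,0]>.56)&(P[...,0]<.72)&(P[...,1]<-.08)&(P[...,1]>-.25)
q=P[m]; print("drawer",q.min(0).round(3),q.max(0).round(3), np.percentile(q,[1,99],0).round(3))
# press lane profile along mid
xp=np.array([-.068,.9977])
for s in np.arange(-.20,.145,.004):
    c=np.array([.4633,-.2837])+s*xp; u,v=proj("top",[c[0],c[1],.03]).round().astype(int); print(P[v,u].round(3).tolist(),end=" ")
z=np.load("pics/scene0.npz");P=xyz("scene",z["d"])
m=(P[...,2]>.1)&(P[...,0]>.56)&(P[...,0]<.80)&(P[...,1]<-.08)&(P[...,1]>-.18)
q=P[m]; print("\ndrawer",q.min(0).round(3),q.max(0).round(3))
im=np.load("pics/scene0.npz")["im"]; save(im,"s0c",(260,180,330,265),9)
```

```text
sealer base
(122, 410) [0.485  0.0987]
(748, 420) [ 0.4851 -0.1911]
(750, 260) [ 0.5588 -0.1903]
black
(238, 125) [0.621  0.0532]
arm -0.18 0.492 0.552 0.083
arm -0.16 0.492 0.556 0.083
arm -0.14 0.505 0.542 0.087
arm -0.12 0.504 0.544 0.093
arm -0.1 0.505 0.543 0.101
arm -0.08 0.504 0.541 0.106
arm -0.06 0.504 0.544 0.11
arm -0.04 0.505 0.542 0.117
arm -0.02 0.504 0.544 0.126
arm -0.0 0.504 0.543 0.129
arm 0.02 0.504 0.542 0.136
arm 0.04 0.503 0.543 0.14
drawer [ 0.634 -0.25   0.101] [ 0.72  -0.207  0.509] [[ 0.635 -0.249  0.11 ]
 [ 0.718 -0.208  0.505]]
[0.481, -0.487, 0.0] [0.478, -0.485, -0.002] [0.478, -0.479, -0.002] [0.478, -0.476, 0.001] [0.478, -0.47, 0.001] [0.478, -0.467, 0.001] [0.478, -0.465, -0.003] [0.476, -0.457, 0.016] [0.476, -0.454, 0.019] [0.476, -0.448, 0.015] [0.476, -0.445, 0.018] [0.476, -0.439, 0.021] [0.475, -0.436, 0.024] [0.473, -0.431, 0.021] [0.472, -0.428, 0.027] [0.473, -0.426, 0.02] [0.473, -0.42, 0.02] [0.467, -0.411, 0.081] [0.468, -0.407, 0.076] [0.468, -0.404, 0.074] [0.471, -0.401, 0.043] [0.471, -0.399, 0.038] [0.471, -0.396, 0.041] [0.471, -0.3
[... 956 characters left out ...]
011] [0.46, -0.219, 0.009] [0.46, -0.216, 0.008] [0.46, -0.21, 0.007] [0.461, -0.207, 0.003] [0.458, -0.203, 0.03] [0.457, -0.202, 0.05] [0.457, -0.196, 0.05] [0.456, -0.194, 0.055] [0.454, -0.188, 0.051] [0.454, -0.186, 0.053] [0.454, -0.183, 0.05] [0.454, -0.178, 0.053] [0.453, -0.175, 0.058] [0.454, -0.169, 0.05] [0.453, -0.167, 0.052] [0.455, -0.159, 0.027] [0.454, -0.158, 0.048] [0.453, -0.153, 0.05] [0.454, -0.15, 0.047] [0.456, -0.143, 0.01] [0.457, -0.136, -0.004] Traceback (most recent call last):
  File "<stdin>", line 20, in <module>
    return umr_minimum(a, axis, None, out, keepdims, initial, where)
ValueError: zero-size array to reduction operation minimum which has no identity
```

```bash
python3 -m handwheel '[{"hand":1,"dx":1.5,"dy":3.65,"dz":0.2,"wz":-0.0333},{"hand":1,"dx":1.5,"dy":3.65,"dz":0.2,"wz":-0.0333},{"hand":1,"dx":1.5,"dy":3.65,"dz":0.2,"wz":-0.0333},{"hand":1,"dx":1.5,"dy":3.65,"dz":0.2,"wz":-0.0333},{"hand":1,"dx":1.5,"dy":3.65,"dz":0.2,"wz":-0.0333},{"hand":1,"dx":1.5,"dy":3.65,"dz":0.2,"wz":-0.0333},{"hand":1,"dx":1.5,"dy":3.65,"dz":0.2,"wz":-0.0333},{"hand":1,"dx":1.5,"dy":3.65,"dz":0.2,"wz":-0.0333},{"hand":1,"dx":1.5,"dy":3.65,"dz":0.2,"wz":-0.0333},{"hand":1,"dx":1.5,"dy":3.65,"dz":0.2,"wz":-0.0333}]'
python3 -m handwheel '[{"hand":1,"dx":1.5,"dy":3.7},{"hand":1,"dx":1.5,"dy":3.7},{"hand":1,"dx":1.5,"dy":3.7},{"hand":1,"dx":1.5,"dy":3.7},{"hand":1,"dx":1.5,"dy":3.7},{"hand":0.5,"dx":4},{"hand":0.5,"dx":4},{"hand":0.5,"dx":4},{"hand":0.5,"dx":4},{"hand":0.5,"dx":3}]'
python3 -m handwheel '[{"hand":0.5},{"hand":0.5}]'
python3 -c "
from h import *
s=bot.read_state(); print(s['tcp_rot'].round(3))"
```

```text
[[ 0.945  0.328 -0.   ]
 [ 0.328 -0.945  0.002]
 [ 0.    -0.002 -1.   ]]invalid input
invalid input
invalid input
```

```bash
python3 -m handwheel '[{"hand": 1, "dx": 1.5, "dy": 3.65, "dz": 0.2, "wx": 0, "wy": 0, "wz": -0.0333}]'
```

```text
time_s: 0.2
position: [0.2183, -0.5578, 0.2238]
tcp_rot: [[0.956, 0.292, -0.0], [0.292, -0.956, -0.004], [-0.002, 0.004, -1.0]]
force: [0.8, 0.3, 0.2]
opening: 1.003
```

All seven keys are required in each row.

```bash
python3 -m handwheel '[{"hand":1,"dx":1.5,"dy":3.65,"dz":0.2,"wx":0,"wy":0,"wz":-0.0333},{"hand":1,"dx":1.5,"dy":3.65,"dz":0.2,"wx":0,"wy":0,"wz":-0.0333},{"hand":1,"dx":1.5,"dy":3.65,"dz":0.2,"wx":0,"wy":0,"wz":-0.0333},{"hand":1,"dx":1.5,"dy":3.65,"dz":0.2,"wx":0,"wy":0,"wz":-0.0333},{"hand":1,"dx":1.5,"dy":3.65,"dz":0.2,"wx":0,"wy":0,"wz":-0.0333},{"hand":1,"dx":1.5,"dy":3.65,"dz":0.2,"wx":0,"wy":0,"wz":-0.0333},{"hand":1,"dx":1.5,"dy":3.65,"dz":0.2,"wx":0,"wy":0,"wz":-0.0333},{"hand":1,"dx":1.5,"dy":3.65,"dz":0.2,"wx":0,"wy":0,"wz":-0.0333},{"hand":1,"dx":1.5,"dy":3.65,"dz":0.2,"wx":0,"wy":0,"wz":-0.0333}]'
python3 -m handwheel '[{"hand":1,"dx":1.5,"dy":3.7,"dz":0,"wx":0,"wy":0,"wz":0},{"hand":1,"dx":1.5,"dy":3.7,"dz":0,"wx":0,"wy":0,"wz":0},{"hand":1,"dx":1.5,"dy":3.7,"dz":0,"wx":0,"wy":0,"wz":0},{"hand":1,"dx":1.5,"dy":3.7,"dz":0,"wx":0,"wy":0,"wz":0},{"hand":1,"dx":1.5,"dy":3.7,"dz":0,"wx":0,"wy":0,"wz":0},{"hand":0.5,"dx":4,"dy":0,"dz":0,"wx":0,"wy":0,"wz":0},{"hand":0.5,"dx":4,"dy":0,"dz":0,"wx":0,"wy":0,"wz":0},{"hand":0.5,"dx":4,"dy":0,"dz":0,"wx":0,"wy":0,"wz":0},{"hand":0.5,"dx":4,"dy":0,"dz":0,"wx":0,"wy":0,"wz":0},{"hand":0.5,"dx":3,"dy":0,"dz":0,"wx":0,"wy":0,"wz":0}]'
python3 -m handwheel '[{"hand":0.5,"dx":0,"dy":0,"dz":0,"wx":0,"wy":0,"wz":0},{"hand":0.5,"dx":0,"dy":0,"dz":0,"wx":0,"wy":0,"wz":0},{"hand":0.5,"dx":0,"dy":0,"dz":0,"wx":0,"wy":0,"wz":0}]'
```

```text
time_s: 1.1
position: [0.3549, -0.2238, 0.2424]
tcp_rot: [[1.0, -0.001, -0.0], [-0.001, -1.0, 0.0], [-0.0, -0.0, -1.0]]
force: [0.8, -0.3, -0.8]
opening: 1.001
time_s: 2.1
position: [0.6219, -0.0403, 0.2419]
tcp_rot: [[1.0, 0.001, 0.0], [0.001, -1.0, -0.0], [0.0, 0.0, -1.0]]
force: [0.3, -0.3, 0.6]
opening: 0.757
time_s: 2.4
position: [0.6181, -0.0402, 0.242]
tcp_rot: [[1.0, 0.001, -0.003], [0.001, -1.0, 0.001], [-0.003, -0.001, -1.0]]
force: [-0.1, -0.1, -0.2]
opening: 0.75
```

```bash
python3 -m handwheel '[{"hand":0.5,"dx":0.4,"dy":0.35,"dz":-3,"wx":0,"wy":0,"wz":0},{"hand":0.5,"dx":0,"dy":0,"dz":-4,"wx":0,"wy":0,"wz":0},{"hand":0.5,"dx":0,"dy":0,"dz":-4,"wx":0,"wy":0,"wz":0},{"hand":0.5,"dx":0,"dy":0,"dz":-4,"wx":0,"wy":0,"wz":0},{"hand":0.5,"dx":0,"dy":0,"dz":-3,"wx":0,"wy":0,"wz":0},{"hand":0.5,"dx":0,"dy":0,"dz":0,"wx":0,"wy":0,"wz":0},{"hand":0.5,"dx":0,"dy":0,"dz":0,"wx":0,"wy":0,"wz":0}]'
python3 - <<'E'
from h import *
im,d=cap("top","t1"); save(im,"t1",(95,130,245,245),5)
im,d=cap("scene","s1"); save(im,"s1",(150,150,330,310),4)
E
```

```text
time_s: 3.1
position: [0.6232, -0.037, 0.063]
tcp_rot: [[1.0, 0.001, -0.001], [0.001, -1.0, 0.0], [-0.001, -0.0, -1.0]]
force: [0.6, -0.3, 0.2]
opening: 0.754
```

View pics/s1.png

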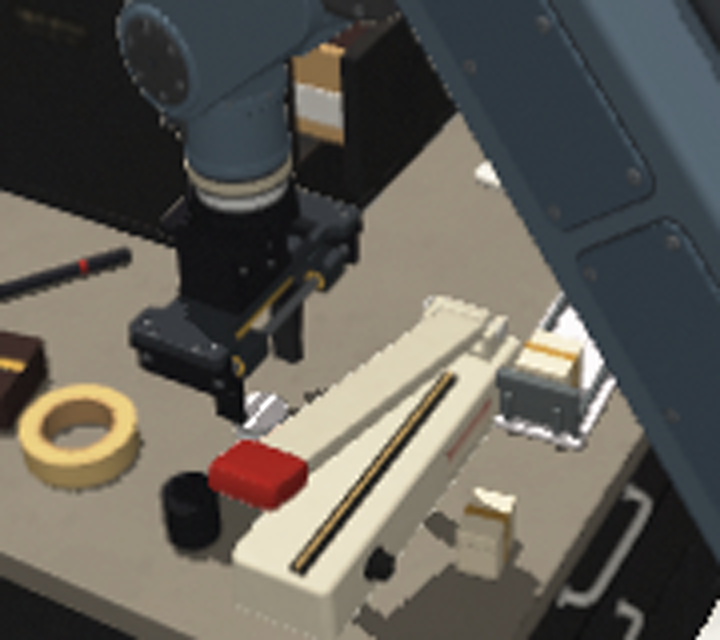

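The view shows the fingers straddling the white tin, which is at about (265,410) in the crop. The black tin at (190,510) is clear. Descending to grip.

```bash
python3 -m handwheel '[{"hand":0.5,"dx":0,"dy":0,"dz":-2.5,"wx":0,"wy":0,"wz":0},{"hand":0.5,"dx":0,"dy":0,"dz":-2.1,"wx":0,"wy":0,"wz":0},{"hand":0.5,"dx":0,"dy":0,"dz":0,"wx":0,"wy":0,"wz":0},{"hand":-1,"dx":0,"dy":0,"dz":0,"wx":0,"wy":0,"wz":0},{"hand":-1,"dx":0,"dy":0,"dz":0,"wx":0,"wy":0,"wz":0},{"hand":-1,"dx":0,"dy":0,"dz":0,"wx":0,"wy":0,"wz":0},{"hand":-1,"dx":0,"dy":0,"dz":0,"wx":0,"wy":0,"wz":0},{"hand":-1,"dx":0,"dy":0,"dz":0,"wx":0,"wy":0,"wz":0},{"hand":-1,"dx":0,"dy":0,"dz":0,"wx":0,"wy":0,"wz":0}]'
```

```text
time_s: 4.1
position: [0.6245, -0.0368, 0.0176]
tcp_rot: [[1.0, 0.001, 0.002], [0.001, -1.0, 0.0], [0.002, -0.0, -1.0]]
force: [-0.1, 1.6, 5.8]
opening: 0.45
```

```bash
python3 -m handwheel '[{"hand":-1,"dx":0,"dy":0,"dz":2,"wx":0,"wy":0,"wz":0},{"hand":-1,"dx":0,"dy":0,"dz":4,"wx":0,"wy":0,"wz":0},{"hand":-1,"dx":0,"dy":0,"dz":4,"wx":0,"wy":0,"wz":0},{"hand":-1,"dx":0,"dy":0,"dz":4,"wx":0,"wy":0,"wz":0},{"hand":-1,"dx":0,"dy":0,"dz":4,"wx":0,"wy":0,"wz":0},{"hand":-1,"dx":0,"dy":0,"dz":3,"wx":0,"wy":0,"wz":0},{"hand":-1,"dx":-4,"dy":0,"dz":0,"wx":0,"wy":0,"wz":0},{"hand":-1,"dx":-4,"dy":0,"dz":0,"wx":0,"wy":0,"wz":0},{"hand":-1,"dx":-4,"dy":0,"dz":0,"wx":0,"wy":0,"wz":0},{"hand":-1,"dx":-4,"dy":0,"dz":0,"wx":0,"wy":0,"wz":0}]'
python3 -m handwheel '[{"hand":-1,"dx":0,"dy":-2,"dz":0,"wx":0,"wy":0,"wz":0.14},{"hand":-1,"dx":0,"dy":-2,"dz":0,"wx":0,"wy":0,"wz":0.14},{"hand":-1,"dx":0,"dy":-2,"dz":0,"wx":0,"wy":0,"wz":0.14},{"hand":-1,"dx":0,"dy":-2,"dz":0,"wx":0,"wy":0,"wz":0.14},{"hand":-1,"dx":0,"dy":-2,"dz":0,"wx":0,"wy":0,"wz":0.14},{"hand":-1,"dx":0,"dy":-2,"dz":0,"wx":0,"wy":0,"wz":0.14},{"hand":-1,"dx":0,"dy":-2,"dz":0,"wx":0,"wy":0,"wz":0.14},{"hand":-1,"dx":0,"dy":-2,"dz":0,"wx":0,"wy":0,"wz":0.14},{"hand":-1,"dx":0,"dy":-2,"dz":0,"wx":0,"wy":0,"wz":0.14},{"hand":-1,"dx":0,"dy":-1,"dz":0,"wx":0,"wy":0,"wz":0.14}]'
python3 -m handwheel '[{"hand":-1,"dx":0,"dy":0,"dz":0,"wx":0,"wy":0,"wz":0.12},{"hand":-1,"dx":0,"dy":0,"dz":0,"wx":0,"wy":0,"wz":0.12},{"hand":-1,"dx":0,"dy":0,"dz":-2,"wx":0,"wy":0,"wz":0},{"hand":-1,"dx":0,"dy":0,"dz":-2,"wx":0,"wy":0,"wz":0},{"hand":-1,"dx":0,"dy":0,"dz":0,"wx":0,"wy":0,"wz":0},{"hand":-1,"dx":0,"dy":0,"dz":0,"wx":0,"wy":0,"wz":0}]'
```

```text
time_s: 5.1
position: [0.4616, -0.0368, 0.2262]
tcp_rot: [[1.0, 0.001, -0.001], [0.001, -1.0, -0.0], [-0.001, 0.0, -1.0]]
force: [0.8, -0.2, -1.1]
opening: 0.45
time_s: 6.1
position: [0.4635, -0.2287, 0.2262]
tcp_rot: [[0.165, 0.986, -0.0], [0.986, -0.165, -0.001], [-0.001, -0.0, -1.0]]
force: [-0.3, 0.1, -1.1]
opening: 0.453
time_s: 6.7
position: [0.4634, -0.2268, 0.1863]
tcp_rot: [[-0.07, 0.998, -0.001], [0.998, 0.07, 0.001], [0.001, -0.001, -1.0]]
force: [0.0, -0.3, -2.5]
opening: 0.448
```

```bash
python3 -m handwheel '[{"hand":-1,"dx":-0.35,"dy":0,"dz":-4,"wx":0,"wy":0,"wz":0},{"hand":-1,"dx":0,"dy":0,"dz":-4,"wx":0,"wy":0,"wz":0},{"hand":-1,"dx":0,"dy":0,"dz":-4,"wx":0,"wy":0,"wz":0},{"hand":-1,"dx":0,"dy":0,"dz":-2,"wx":0,"wy":0,"wz":0},{"hand":-1,"dx":0,"dy":0,"dz":0,"wx":0,"wy":0,"wz":0},{"hand":-1,"dx":0,"dy":0,"dz":0,"wx":0,"wy":0,"wz":0}]'
python3 - <<'E'
from h import *
im,d=cap("top","t2"); save(im,"t2",(180,195,330,275),5)
im,d=cap("scene","s2"); save(im,"s2",(230,150,350,270),6)
E
```

```text
time_s: 7.3
position: [0.4612, -0.2277, 0.0474]
tcp_rot: [[-0.07, 0.998, 0.001], [0.998, 0.07, -0.001], [-0.001, 0.001, -1.0]]
force: [0.2, -0.7, -0.9]
opening: 0.454
```

View pics/s2.png

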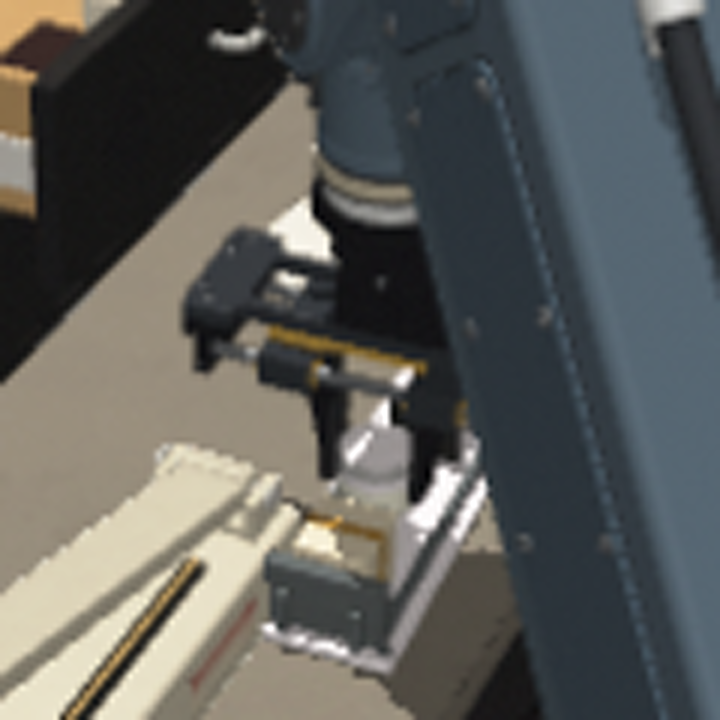

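View pics/t2.png

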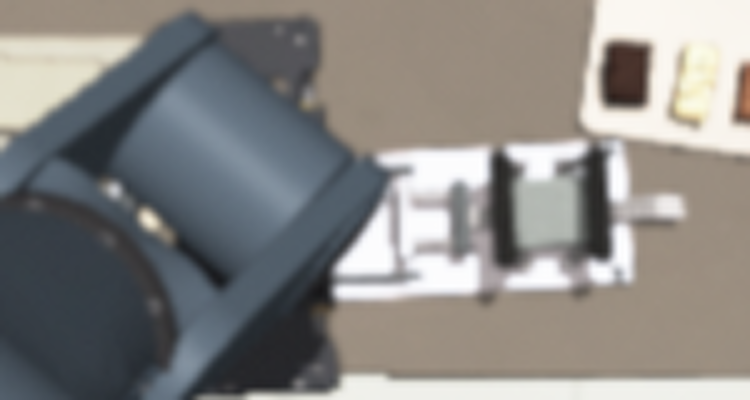

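The tin, at (375,460), hangs over the lane just behind the carton. Lowering it gently.

```bash
python3 -m handwheel '[{"hand":-1,"dx":-0.1,"dy":0,"dz":-1,"wx":0,"wy":0,"wz":0},{"hand":-1,"dx":0,"dy":0,"dz":-0.7,"wx":0,"wy":0,"wz":0},{"hand":-1,"dx":0,"dy":0,"dz":-0.3,"wx":0,"wy":0,"wz":0},{"hand":-1,"dx":0,"dy":0,"dz":0,"wx":0,"wy":0,"wz":0},{"hand":-1,"dx":0,"dy":0,"dz":0,"wx":0,"wy":0,"wz":0}]'
```

```text
time_s: 7.9
position: [0.4592, -0.2269, 0.0264]
tcp_rot: [[-0.07, 0.998, -0.0], [0.998, 0.07, 0.0], [0.0, -0.0, -1.0]]
force: [0.2, -0.4, -0.5]
opening: 0.45
```

```bash
python3 -m handwheel '[{"hand":-1,"dx":0,"dy":0,"dz":-0.1,"wx":0,"wy":0,"wz":0},{"hand":-1,"dx":0,"dy":0,"dz":0,"wx":0,"wy":0,"wz":0}]'; python3 -m handwheel '[{"hand":-0.05,"dx":0,"dy":0,"dz":0,"wx":0,"wy":0,"wz":0},{"hand":0.2,"dx":0,"dy":0,"dz":0,"wx":0,"wy":0,"wz":0},{"hand":0.4,"dx":0,"dy":0,"dz":0,"wx":0,"wy":0,"wz":0},{"hand":0.4,"dx":0,"dy":0,"dz":0,"wx":0,"wy":0,"wz":0},{"hand":0.4,"dx":0,"dy":0,"dz":0,"wx":0,"wy":0,"wz":0}]'
```

```text
time_s: 8.1
position: [0.4595, -0.2271, 0.0257]
tcp_rot: [[-0.07, 0.998, 0.0], [0.998, 0.07, -0.0], [-0.0, 0.0, -1.0]]
force: [-0.0, -1.2, -2.1]
opening: 0.449
time_s: 8.6
position: [0.4593, -0.227, 0.0256]
tcp_rot: [[-0.07, 0.998, 0.0], [0.998, 0.07, -0.0], [-0.0, 0.0, -1.0]]
force: [0.7, 1.1, -0.3]
opening: 0.678
```

```bash
python3 -m handwheel '[{"hand":0.4,"dx":0,"dy":0,"dz":2,"wx":0,"wy":0,"wz":0},{"hand":0.5,"dx":0,"dy":0,"dz":4,"wx":0,"wy":0,"wz":0},{"hand":0.6,"dx":0,"dy":0,"dz":4,"wx":0,"wy":0,"wz":0},{"hand":0.6,"dx":0,"dy":0,"dz":4,"wx":0,"wy":0,"wz":0},{"hand":0.6,"dx":0,"dy":0,"dz":2,"wx":0,"wy":0,"wz":0}]'
python3 -m handwheel '[{"hand":0.6,"dx":-0.3,"dy":2.07,"dz":0,"wx":0,"wy":0,"wz":-0.136},{"hand":0.6,"dx":-0.3,"dy":2.07,"dz":0,"wx":0,"wy":0,"wz":-0.136},{"hand":0.6,"dx":-0.3,"dy":2.07,"dz":0,"wx":0,"wy":0,"wz":-0.136},{"hand":0.6,"dx":-0.3,"dy":2.07,"dz":0,"wx":0,"wy":0,"wz":-0.136},{"hand":0.6,"dx":-0.3,"dy":2.07,"dz":0,"wx":0,"wy":0,"wz":-0.136},{"hand":0.6,"dx":-0.3,"dy":2.07,"dz":0,"wx":0,"wy":0,"wz":-0.136},{"hand":0.6,"dx":-0.3,"dy":2.07,"dz":0,"wx":0,"wy":0,"wz":-0.136},{"hand":0.6,"dx":-0.3,"dy":2.07,"dz":0,"wx":0,"wy":0,"wz":-0.136},{"hand":0.6,"dx":-0.3,"dy":2.07,"dz":0,"wx":0,"wy":0,"wz":-0.136},{"hand":0.6,"dx":-0.3,"dy":2.07,"dz":0,"wx":0,"wy":0,"wz":-0.136}]'
python3 -m handwheel '[{"hand":0.6,"dx":0,"dy":0,"dz":-3,"wx":0,"wy":0,"wz":-0.136},{"hand":0.6,"dx":0,"dy":0,"dz":-3,"wx":0,"wy":0,"wz":0},{"hand":0.6,"dx":0,"dy":0,"dz":-3,"wx":0,"wy":0,"wz":0},{"hand":0.6,"dx":0,"dy":0,"dz":0,"wx":0,"wy":0,"wz":0},{"hand":0.6,"dx":0,"dy":0,"dz":0,"wx":0,"wy":0,"wz":0}]'
python3 - <<'E'
from h import *
im,d=cap("top","t3"); save(im,"t3",(95,190,325,275),3)
im,d=cap("scene","s3"); save(im,"s3",(210,180,335,300),5)
E
```

```text
time_s: 9.1
position: [0.4605, -0.2278, 0.1889]
tcp_rot: [[-0.07, 0.998, 0.004], [0.998, 0.07, -0.003], [-0.004, 0.004, -1.0]]
force: [0.0, -0.4, -0.4]
opening: 0.793
time_s: 10.1
position: [0.4289, -0.0191, 0.1856]
tcp_rot: [[0.962, 0.272, -0.0], [0.272, -0.962, 0.0], [-0.0, -0.0, -1.0]]
force: [0.0, 0.4, 0.1]
opening: 0.797
time_s: 10.6
position: [0.429, -0.0199, 0.0955]
tcp_rot: [[0.99, 0.144, -0.001], [0.144, -0.99, 0.0], [-0.001, -0.001, -1.0]]
force: [-0.4, 0.6, 0.7]
opening: 0.797
```

View pics/s3.png

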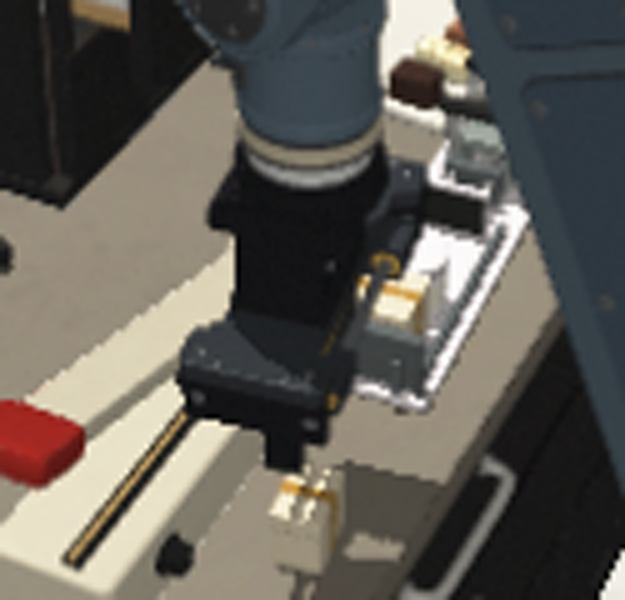

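View pics/t3.png

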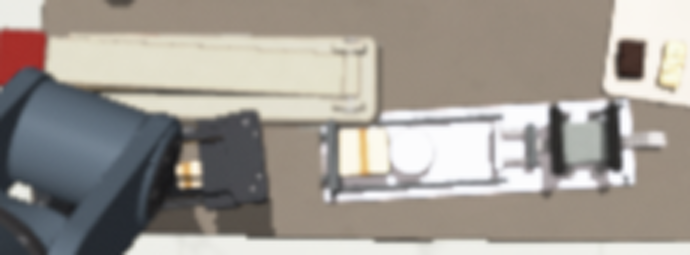

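The tin stands in the lane at top crop (410,155), next to the carton. The gripper is over the slim carton, so I'm descending on it.

```bash
python3 -m handwheel '[{"hand":0.6,"dx":0,"dy":0,"dz":-3,"wx":0,"wy":0,"wz":0},{"hand":0.6,"dx":0,"dy":0,"dz":-3,"wx":0,"wy":0,"wz":0},{"hand":0.6,"dx":0,"dy":0,"dz":-1.9,"wx":0,"wy":0,"wz":0},{"hand":0.6,"dx":0,"dy":0,"dz":0,"wx":0,"wy":0,"wz":0},{"hand":0.2,"dx":0,"dy":0,"dz":0,"wx":0,"wy":0,"wz":0},{"hand":-1,"dx":0,"dy":0,"dz":0,"wx":0,"wy":0,"wz":0},{"hand":-1,"dx":0,"dy":0,"dz":0,"wx":0,"wy":0,"wz":0},{"hand":-1,"dx":0,"dy":0,"dz":0,"wx":0,"wy":0,"wz":0},{"hand":-1,"dx":0,"dy":0,"dz":0,"wx":0,"wy":0,"wz":0}]'
```

```text
time_s: 11.6
position: [0.4299, -0.0201, 0.0174]
tcp_rot: [[0.99, 0.144, 0.002], [0.144, -0.99, -0.001], [0.002, 0.001, -1.0]]
force: [-0.9, -0.3, 7.3]
opening: 0.507
```

```bash
python3 -m handwheel '[{"hand":-1,"dx":0,"dy":0,"dz":2,"wx":0,"wy":0,"wz":0},{"hand":-1,"dx":0,"dy":0,"dz":4,"wx":0,"wy":0,"wz":0},{"hand":-1,"dx":0,"dy":0,"dz":4,"wx":0,"wy":0,"wz":0},{"hand":-1,"dx":0,"dy":0,"dz":3,"wx":0,"wy":0,"wz":0}]'
python3 -m handwheel '[{"hand":-1,"dx":0.32,"dy":-2.47,"dz":0,"wx":0,"wy":0,"wz":0.136},{"hand":-1,"dx":0.32,"dy":-2.47,"dz":0,"wx":0,"wy":0,"wz":0.136},{"hand":-1,"dx":0.32,"dy":-2.47,"dz":0,"wx":0,"wy":0,"wz":0.136},{"hand":-1,"dx":0.32,"dy":-2.47,"dz":0,"wx":0,"wy":0,"wz":0.136},{"hand":-1,"dx":0.32,"dy":-2.47,"dz":0,"wx":0,"wy":0,"wz":0.136},{"hand":-1,"dx":0.32,"dy":-2.47,"dz":0,"wx":0,"wy":0,"wz":0.136},{"hand":-1,"dx":0.32,"dy":-2.47,"dz":0,"wx":0,"wy":0,"wz":0.136},{"hand":-1,"dx":0.32,"dy":-2.47,"dz":0,"wx":0,"wy":0,"wz":0.136},{"hand":-1,"dx":0.32,"dy":-2.47,"dz":0,"wx":0,"wy":0,"wz":0.136},{"hand":-1,"dx":0.32,"dy":-2.47,"dz":0,"wx":0,"wy":0,"wz":0.136}]'
python3 -m handwheel '[{"hand":-1,"dx":0,"dy":0,"dz":-2,"wx":0,"wy":0,"wz":0.136},{"hand":-1,"dx":0,"dy":0,"dz":-2,"wx":0,"wy":0,"wz":0},{"hand":-1,"dx":0,"dy":0,"dz":0,"wx":0,"wy":0,"wz":0},{"hand":-1,"dx":0,"dy":0,"dz":0,"wx":0,"wy":0,"wz":0}]'
```

```text
time_s: 12.0
position: [0.4293, -0.0199, 0.1485]
tcp_rot: [[0.99, 0.144, 0.001], [0.144, -0.99, -0.0], [0.001, 0.0, -1.0]]
force: [0.9, 0.1, -0.9]
opening: 0.501
time_s: 13.0
position: [0.4608, -0.2675, 0.1463]
tcp_rot: [[0.061, 0.998, -0.001], [0.998, -0.061, 0.001], [0.001, -0.001, -1.0]]
force: [0.0, 0.0, -1.6]
opening: 0.501
time_s: 13.4
position: [0.4608, -0.2665, 0.1064]
tcp_rot: [[-0.07, 0.998, -0.001], [0.998, 0.07, 0.001], [0.001, -0.001, -1.0]]
force: [-0.6, -0.1, -0.9]
opening: 0.501
```

```bash
python3 -m handwheel '[{"hand":-1,"dx":0.15,"dy":0,"dz":-2.5,"wx":0,"wy":0,"wz":0},{"hand":-1,"dx":0,"dy":0,"dz":-2,"wx":0,"wy":0,"wz":0},{"hand":-1,"dx":0,"dy":0,"dz":-1,"wx":0,"wy":0,"wz":0},{"hand":-1,"dx":0,"dy":0,"dz":0,"wx":0,"wy":0,"wz":0},{"hand":-1,"dx":0,"dy":0,"dz":0,"wx":0,"wy":0,"wz":0}]'
python3 - <<'E'
from h import *
im,d=cap("top","t4"); save(im,"t4",(180,195,330,275),5)
im,d=cap("scene","s4"); save(im,"s4",(230,150,350,270),6)
E
```

```text
time_s: 13.9
position: [0.4633, -0.2673, 0.0523]
tcp_rot: [[-0.07, 0.998, 0.001], [0.998, 0.07, -0.001], [-0.001, 0.001, -1.0]]
force: [0.5, -0.6, -1.4]
opening: 0.505
```

View pics/s4.png

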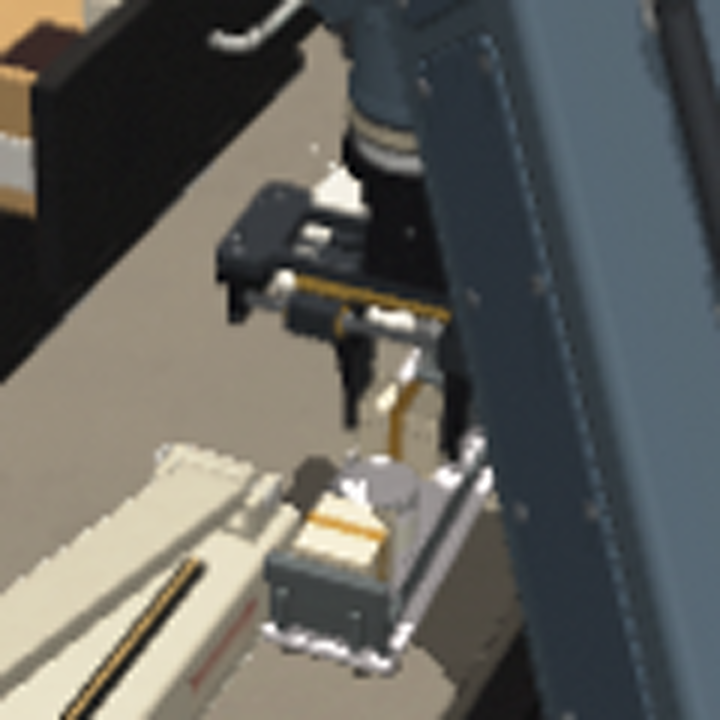

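View pics/t4.png

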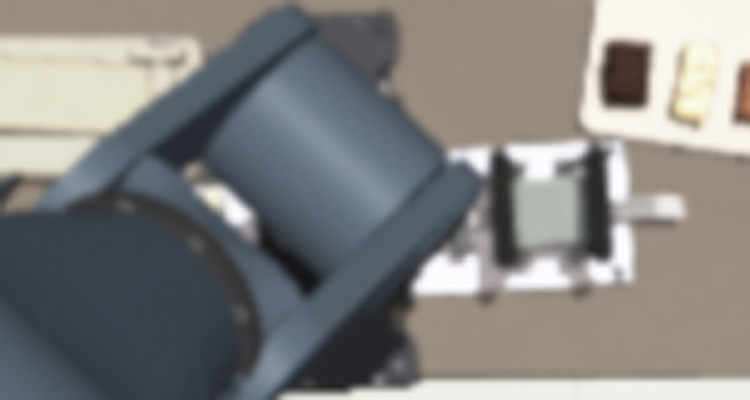

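The slim carton, at (405,410), sits square above the lane, right behind the tin at (385,485). Lowering it.

```bash
python3 -m handwheel '[{"hand":-1,"dx":-0.05,"dy":0,"dz":-1.2,"wx":0,"wy":0,"wz":0},{"hand":-1,"dx":0,"dy":0,"dz":-0.8,"wx":0,"wy":0,"wz":0},{"hand":-1,"dx":0,"dy":0,"dz":-0.4,"wx":0,"wy":0,"wz":0},{"hand":-1,"dx":0,"dy":0,"dz":0,"wx":0,"wy":0,"wz":0},{"hand":-1,"dx":0,"dy":0,"dz":0,"wx":0,"wy":0,"wz":0}]'
```

```text
time_s: 14.5
position: [0.4622, -0.2669, 0.0272]
tcp_rot: [[-0.07, 0.998, -0.0], [0.998, 0.07, 0.0], [0.0, -0.0, -1.0]]
force: [-0.3, 0.8, -1.0]
opening: 0.503
```

```bash
python3 -m handwheel '[{"hand":-1,"dx":0,"dy":0,"dz":-0.15,"wx":0,"wy":0,"wz":0},{"hand":-1,"dx":0,"dy":0,"dz":0,"wx":0,"wy":0,"wz":0}]';python3 -m handwheel '[{"hand":0.1,"dx":0,"dy":0,"dz":0,"wx":0,"wy":0,"wz":0},{"hand":0.3,"dx":0,"dy":0,"dz":0,"wx":0,"wy":0,"wz":0},{"hand":0.5,"dx":0,"dy":0,"dz":0,"wx":0,"wy":0,"wz":0},{"hand":0.5,"dx":0,"dy":0,"dz":0,"wx":0,"wy":0,"wz":0},{"hand":0.5,"dx":0,"dy":0,"dz":3,"wx":0,"wy":0,"wz":0},{"hand":1,"dx":0,"dy":0,"dz":4,"wx":0,"wy":0,"wz":0},{"hand":1,"dx":0,"dy":0,"dz":4,"wx":0,"wy":0,"wz":0},{"hand":1,"dx":0,"dy":0,"dz":4,"wx":0,"wy":0,"wz":0}]'
```

```text
time_s: 14.7
position: [0.4624, -0.267, 0.0261]
tcp_rot: [[-0.07, 0.998, 0.0], [0.998, 0.07, -0.0], [-0.0, 0.0, -1.0]]
force: [0.0, 0.3, -1.2]
opening: 0.499
time_s: 15.5
position: [0.462, -0.2667, 0.1775]
tcp_rot: [[-0.07, 0.998, -0.0], [0.998, 0.07, 0.0], [0.0, -0.0, -1.0]]
force: [0.3, -0.9, 0.7]
opening: 0.935
```

```bash
python3 -m handwheel '[{"hand":1,"dx":0.07,"dy":-1.13,"dz":0,"wx":0,"wy":0,"wz":-0.13},{"hand":1,"dx":0.07,"dy":-1.13,"dz":0,"wx":0,"wy":0,"wz":-0.13},{"hand":1,"dx":0.07,"dy":-1.13,"dz":0,"wx":0,"wy":0,"wz":-0.13},{"hand":1,"dx":0.07,"dy":-1.13,"dz":0,"wx":0,"wy":0,"wz":-0.13},{"hand":1,"dx":0.07,"dy":-1.13,"dz":0,"wx":0,"wy":0,"wz":-0.13},{"hand":1,"dx":0.07,"dy":-1.13,"dz":0,"wx":0,"wy":0,"wz":-0.13},{"hand":1,"dx":0.07,"dy":-1.13,"dz":0,"wx":0,"wy":0,"wz":-0.13},{"hand":1,"dx":0.07,"dy":-1.13,"dz":0,"wx":0,"wy":0,"wz":-0.13},{"hand":1,"dx":0.07,"dy":-1.13,"dz":0,"wx":0,"wy":0,"wz":-0.13},{"hand":1,"dx":0.07,"dy":-1.13,"dz":0,"wx":0,"wy":0,"wz":-0.13}]'
python3 -m handwheel '[{"hand":1,"dx":0,"dy":0,"dz":0,"wx":0,"wy":0,"wz":-0.135},{"hand":1,"dx":0,"dy":0,"dz":0,"wx":0,"wy":0,"wz":-0.135},{"hand":1,"dx":0,"dy":0,"dz":-3,"wx":0,"wy":0,"wz":0},{"hand":1,"dx":0,"dy":0,"dz":-2,"wx":0,"wy":0,"wz":0},{"hand":1,"dx":0,"dy":0,"dz":0,"wx":0,"wy":0,"wz":0},{"hand":1,"dx":0,"dy":0,"dz":0,"wx":0,"wy":0,"wz":0}]'
python3 - <<'E'
from h import *
im,d=cap("top","t5"); save(im,"t5",(180,195,330,275),5)
im,d=cap("scene","s5"); save(im,"s5",(250,150,350,250),7)
E
```

```text
time_s: 16.5
position: [0.4691, -0.3802, 0.176]
tcp_rot: [[0.944, 0.329, -0.0], [0.329, -0.944, 0.0], [-0.0, -0.0, -1.0]]
force: [-0.5, -0.9, -0.1]
opening: 1.001
time_s: 17.1
position: [0.4692, -0.3799, 0.126]
tcp_rot: [[0.997, 0.071, -0.0], [0.071, -0.997, 0.0], [-0.0, -0.0, -1.0]]
force: [0.5, -0.0, 0.0]
opening: 0.998
```

View pics/s5.png

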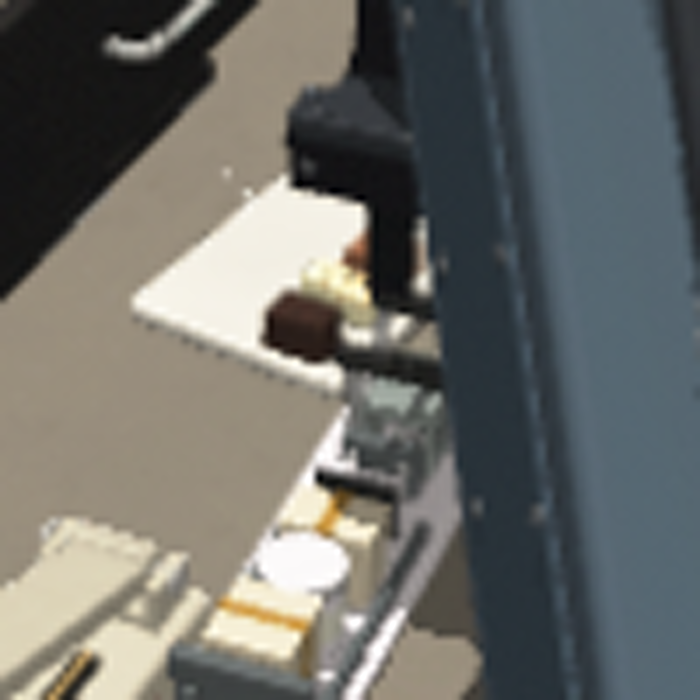

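View pics/t5.png

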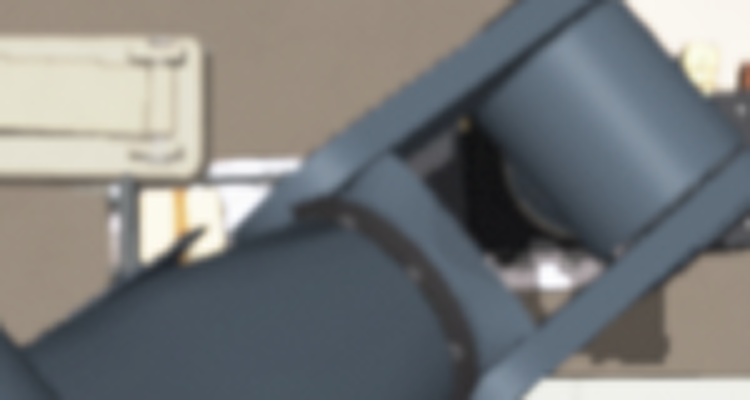

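Run:
```python
from h import *
g=lambda p:((proj("scene",p)-[250,150]+.5)*7-.5).round()
for nm,p in dict(tipfar=(.469+.003,-.380+.0435,.126),finger_xmax=(.479,-.3365,.126),barL=(.496,-.351,.069),barR=(.444,-.354,.069), bar2L=(.4965,-.408,.069),bar2R=(.446,-.41,.069)).items(): print(nm,g(p))
```

```text
tipfar [382. 284.]
finger_xmax [368. 281.]
barL [342. 355.]
barR [447. 381.]
bar2L [389. 294.]
bar2R [487. 319.]
```

The three items stand in a row: carton (265,620), tin (300,565) and slim carton (335,520). The plate is behind them at (355,480). The finger is placed outside the near bar. Descending onto the handle with the jaws open.

```bash
python3 -m handwheel '[{"hand":1,"dx":0.05,"dy":-0.1,"dz":-2,"wx":0,"wy":0,"wz":0},{"hand":1,"dx":0,"dy":0,"dz":-2,"wx":0,"wy":0,"wz":0},{"hand":1,"dx":0,"dy":0,"dz":-1.5,"wx":0,"wy":0,"wz":0},{"hand":1,"dx":0,"dy":0,"dz":-1,"wx":0,"wy":0,"wz":0},{"hand":1,"dx":0,"dy":0,"dz":-0.6,"wx":0,"wy":0,"wz":0},{"hand":1,"dx":0,"dy":0,"dz":0,"wx":0,"wy":0,"wz":0}]'
python3 -m handwheel '[{"hand":0.6,"dx":0,"dy":0,"dz":0,"wx":0,"wy":0,"wz":0},{"hand":0.5,"dx":0,"dy":0,"dz":0,"wx":0,"wy":0,"wz":0},{"hand":0.5,"dx":0,"dy":0,"dz":0,"wx":0,"wy":0,"wz":0},{"hand":0.5,"dx":0,"dy":0,"dz":0,"wx":0,"wy":0,"wz":0}]'
python3 - <<'E'
from h import *
im,d=cap("scene","s6"); save(im,"s6",(250,150,350,250),7)
E
```

```text
time_s: 17.8
position: [0.4696, -0.3808, 0.0546]
tcp_rot: [[0.997, 0.071, -0.001], [0.071, -0.997, 0.001], [-0.001, -0.001, -1.0]]
force: [0.1, -0.4, 0.5]
opening: 1.002
time_s: 18.2
position: [0.4701, -0.3814, 0.0556]
tcp_rot: [[0.997, 0.071, 0.001], [0.071, -0.997, -0.001], [0.001, 0.001, -1.0]]
force: [-0.9, -2.8, 0.6]
opening: 0.775
```

View pics/s6.png

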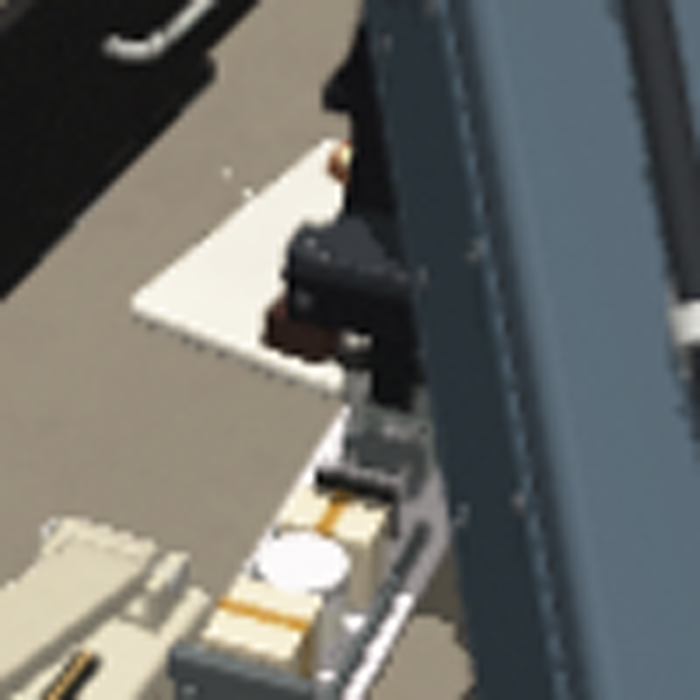

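```bash
python3 -m handwheel '[{"hand":0.3,"dx":0,"dy":-0.1,"dz":0,"wx":0,"wy":0,"wz":0},{"hand":0.2,"dx":0,"dy":0,"dz":0,"wx":0,"wy":0,"wz":0},{"hand":0.2,"dx":0,"dy":0,"dz":0,"wx":0,"wy":0,"wz":0},{"hand":0.2,"dx":0,"dy":0,"dz":0,"wx":0,"wy":0,"wz":0}]'
python3 -m handwheel '[{"hand":0.1,"dx":0,"dy":0,"dz":0,"wx":0,"wy":0,"wz":0},{"hand":0,"dx":0,"dy":0,"dz":0,"wx":0,"wy":0,"wz":0},{"hand":0,"dx":0,"dy":0,"dz":0,"wx":0,"wy":0,"wz":0},{"hand":0,"dx":0,"dy":0,"dz":0,"wx":0,"wy":0,"wz":0}]'
python3 - <<'E'
from h import *
im,d=cap("scene","s7"); save(im,"s7",(250,150,350,250),7)
E
```

```text
time_s: 18.65
position: [0.4702, -0.3822, 0.0561]
tcp_rot: [[0.997, 0.071, 0.001], [0.071, -0.997, -0.001], [0.001, 0.001, -1.0]]
force: [-0.4, 0.2, 6.2]
opening: 0.61
time_s: 19.05
position: [0.4702, -0.3822, 0.0561]
tcp_rot: [[0.998, 0.071, 0.001], [0.071, -0.998, -0.001], [0.001, 0.001, -1.0]]
force: [0.5, 0.7, 5.2]
opening: 0.504
```

View pics/s7.png

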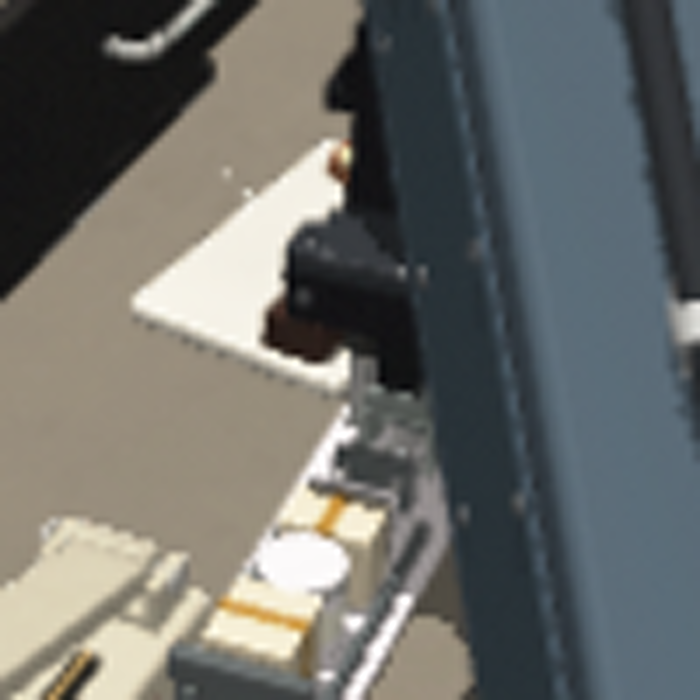

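```bash
cat > prof.py <<'E'
from h import *
import sys
def prof(tag):
    im=np.load(f"pics/{tag}.npz")["im"].astype(np.float32).mean(2)
    out=[]
    # scanline along lane at z=.044, several lateral offsets toward +x side (left in view)
    ss=np.arange(.05,.20,.001)  # distance from stop (stop at y=-.160)
    xp=np.array([-.068,.9977]); st=np.array([.4551,-.160])
    acc=0
    for o in (.006,.009,.012,.015):   # lateral toward +x
        c=np.array([proj("scene",[*(st-s*xp+o*np.array([.9977,.068])),.044]) for s in ss]).astype(np.float32)
        acc=acc+cv2.remap(im,c[None,:,0],c[None,:,1],cv2.INTER_CUBIC)[0]
    return ss,acc/4
if __name__=="__main__":
    for t in sys.argv[1:]:
        ss,p=prof(t); print(t); print([(int(round(s*1000)),int(v)) for s,v in zip(ss[40::2],p[40::2])])
E
python3 prof.py s0 2>/dev/null; python3 prof.py scene0 s6 s7
python3 -m handwheel '[{"hand":-0.08,"dx":0,"dy":0,"dz":0,"wx":0,"wy":0,"wz":0},{"hand":-0.08,"dx":0,"dy":0,"dz":0,"wx":0,"wy":0,"wz":0},{"hand":-0.08,"dx":0,"dy":0,"dz":0,"wx":0,"wy":0,"wz":0}]'
python3 - <<'E'
from h import *
im,d=cap("scene","s8"); save(im,"s8",(290,195,340,235),14)
E
python3 prof.py s8
```

```text
scene0
[(90, 169), (92, 181), (94, 182), (96, 177), (98, 168), (100, 154), (102, 136), (104, 117), (106, 105), (108, 102), (110, 101), (112, 98), (114, 94), (116, 90), (118, 83), (120, 73), (122, 60), (124, 47), (126, 36), (128, 25), (130, 17), (132, 22), (134, 43), (136, 83), (138, 133), (140, 182), (142, 222), (144, 241), (146, 232), (148, 205), (150, 180), (152, 166), (154, 156), (156, 137), (158, 112), (160, 92), (162, 84), (164, 90), (166, 102), (168, 109), (170, 110), (172, 107), (174, 102), (176, 97), (178, 92), (180, 89), (182, 86), (184, 85), (186, 88), (188, 92), (190, 99), (192, 110), (194, 125), (196, 144), (198, 159), (200, 165)]
s6
[(90, 202), (92, 181), (94, 180), (96, 199), (98, 220), (100, 230), (102, 230), (104, 228), (106, 228), (108, 229), (110, 229), (112, 229), (114, 227), (116, 212), (118, 182), (120, 146), (122, 113), (124, 88), (126, 62), (128, 33), (130, 19), (132, 22), (134, 38), (136, 63), (138, 92), (140, 120), (142, 145), (144, 161), (146, 162), (148, 153), (150, 144), (152, 136), (154, 129), (156, 116), (158, 97), (160, 83), (162, 76), (164, 74), (166, 
[... 960 characters left out ...]
1, -1.0]]
force: [-0.4, 0.2, 4.5]
opening: 0.461
s8
[(90, 202), (92, 181), (94, 180), (96, 199), (98, 220), (100, 230), (102, 230), (104, 228), (106, 228), (108, 229), (110, 229), (112, 229), (114, 228), (116, 216), (118, 189), (120, 151), (122, 119), (124, 112), (126, 124), (128, 142), (130, 161), (132, 177), (134, 182), (136, 181), (138, 171), (140, 145), (142, 115), (144, 90), (146, 78), (148, 77), (150, 77), (152, 76), (154, 79), (156, 91), (158, 106), (160, 126), (162, 146), (164, 157), (166, 161), (168, 164), (170, 162), (172, 148), (174, 126), (176, 104), (178, 91), (180, 91), (182, 91), (184, 92), (186, 94), (188, 97), (190, 97), (192, 92), (194, 86), (196, 83), (198, 85), (200, 88)]
```

View pics/s8.png

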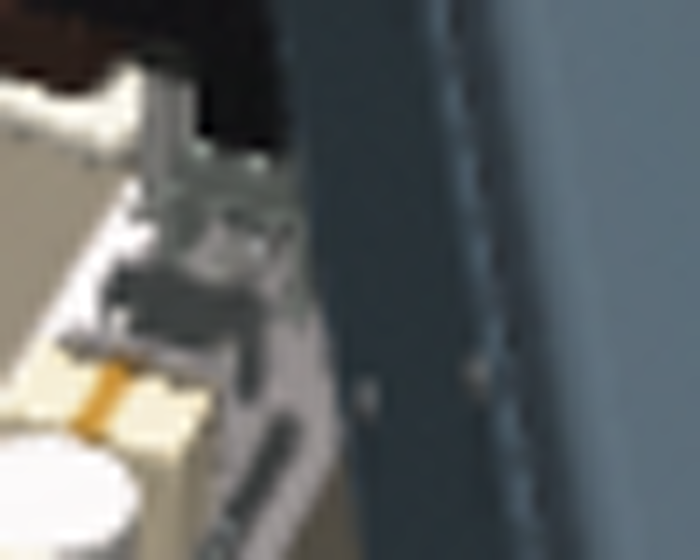

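Stroke 1 has moved the carriage about 14 mm, and the plate's top edge at (130,350) now sits just behind the slim carton. I'll let the handle open and do stroke 2.

```bash
python3 -m handwheel '[{"hand":0.2,"dx":0,"dy":0,"dz":0,"wx":0,"wy":0,"wz":0},{"hand":0.5,"dx":0,"dy":0,"dz":0,"wx":0,"wy":0,"wz":0},{"hand":0.65,"dx":0,"dy":0,"dz":0,"wx":0,"wy":0,"wz":0},{"hand":0.65,"dx":0,"dy":0,"dz":0,"wx":0,"wy":0,"wz":0},{"hand":0.65,"dx":0,"dy":0,"dz":0,"wx":0,"wy":0,"wz":0}]'
python3 - <<'E'
from h import *
im,d=cap("scene","s9"); save(im,"s9",(290,195,340,235),14)
E
python3 prof.py s9 | cut -c1-900
python3 -m handwheel '[{"hand":0.3,"dx":0,"dy":0,"dz":0,"wx":0,"wy":0,"wz":0},{"hand":0.1,"dx":0,"dy":0,"dz":0,"wx":0,"wy":0,"wz":0},{"hand":0.1,"dx":0,"dy":0,"dz":0,"wx":0,"wy":0,"wz":0},{"hand":0.1,"dx":0,"dy":0,"dz":0,"wx":0,"wy":0,"wz":0}]'
python3 - <<'E'
from h import *
im,d=cap("scene","s10"); save(im,"s10",(270,195,340,250),10)
E
python3 prof.py s10| cut -c1-900
```

```text
time_s: 19.95
position: [0.4695, -0.3816, 0.0547]
tcp_rot: [[0.998, 0.071, -0.001], [0.071, -0.998, 0.001], [-0.001, -0.001, -1.0]]
force: [-0.2, -0.9, -0.4]
opening: 0.794
s9
[(90, 202), (92, 181), (94, 180), (96, 199), (98, 220), (100, 230), (102, 231), (104, 228), (106, 228), (108, 229), (110, 229), (112, 229), (114, 226), (116, 211), (118, 181), (120, 145), (122, 120), (124, 116), (126, 126), (128, 141), (130, 151), (132, 156), (134, 153), (136, 148), (138, 139), (140, 123), (142, 107), (144, 92), (146, 81), (148, 77), (150, 76), (152, 74), (154, 77), (156, 90), (158, 107), (160, 129), (162, 149), (164, 160), (166, 163), (168, 164), (170, 162), (172, 147), (174, 126), (176, 102), (178, 89), (180, 87), (182, 87), (184, 87), (186, 87), (188, 87), (190, 83), (192, 70), (194, 52), (196, 37), (198, 27), (200, 23)]
time_s: 20.4
position: [0.47, -0.3822, 0.0561]
tcp_rot: [[0.997, 0.071, 0.001], [0.071, -0.997, -0.001], [0.0, 0.001, -1.0]]
force: [-0.8, 0.4, 6.5]
opening: 0.586
s10
[(90, 208), (92, 194), (94, 196), (96, 210), (98, 223), (100, 229), (102, 229), (104, 228), (106, 228), (108, 229), (110, 228), (112, 228), (114, 227), (116, 216), (118, 191), (120, 161), (122, 144), (124, 151), (126, 167), (128, 171), (130, 159), (132, 143), (134, 125), (136, 108), (138, 91), (140, 82), (142, 83), (144, 87), (146, 97), (148, 117), (150, 153), (152, 193), (154, 222), (156, 229), (158, 210), (160, 182), (162, 166), (164, 161), (166, 160), (168, 162), (170, 161), (172, 148), (174, 126), (176, 104), (178, 90), (180, 88), (182, 87), (184, 87), (186, 88), (188, 90), (190, 90), (192, 89), (194, 88), (196, 89), (198, 95), (200, 101)]
```

View pics/s10.png

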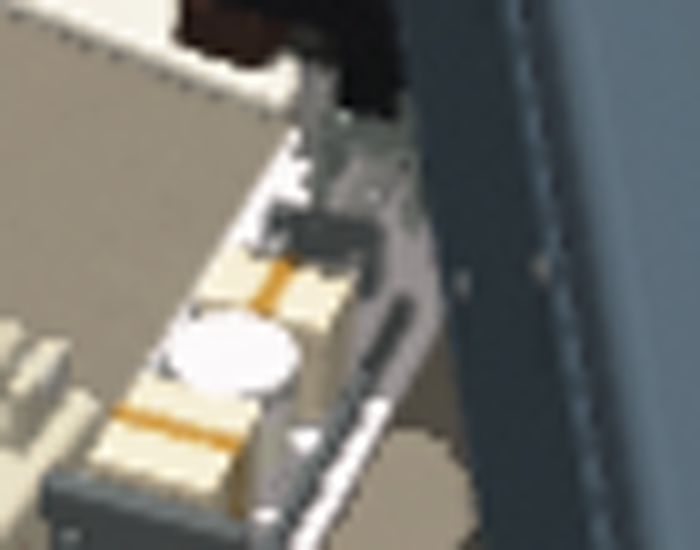

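```bash
python3 -m handwheel '[{"hand":0,"dx":0,"dy":0,"dz":0,"wx":0,"wy":0,"wz":0},{"hand":-0.08,"dx":0,"dy":0,"dz":0,"wx":0,"wy":0,"wz":0},{"hand":-0.08,"dx":0,"dy":0,"dz":0,"wx":0,"wy":0,"wz":0},{"hand":-0.08,"dx":0,"dy":0,"dz":0,"wx":0,"wy":0,"wz":0}]'
python3 - <<'E'
from h import *
im,d=cap("scene","s11"); save(im,"s11",(270,195,340,250),10)
E
python3 prof.py s11| cut -c1-900
```

```text
time_s: 20.85
position: [0.4702, -0.3822, 0.0562]
tcp_rot: [[0.997, 0.071, 0.001], [0.071, -0.997, -0.001], [0.001, 0.001, -1.0]]
force: [0.4, 0.1, 6.0]
opening: 0.463
s11
[(90, 233), (92, 232), (94, 228), (96, 224), (98, 224), (100, 226), (102, 228), (104, 227), (106, 228), (108, 228), (110, 229), (112, 230), (114, 232), (116, 227), (118, 208), (120, 183), (122, 166), (124, 160), (126, 154), (128, 133), (130, 106), (132, 87), (134, 80), (136, 84), (138, 92), (140, 107), (142, 135), (144, 173), (146, 211), (148, 238), (150, 251), (152, 249), (154, 243), (156, 232), (158, 209), (160, 183), (162, 167), (164, 160), (166, 160), (168, 162), (170, 161), (172, 148), (174, 126), (176, 103), (178, 91), (180, 91), (182, 91), (184, 92), (186, 94), (188, 97), (190, 97), (192, 92), (194, 86), (196, 83), (198, 85), (200, 88)]
```

View pics/s11.png

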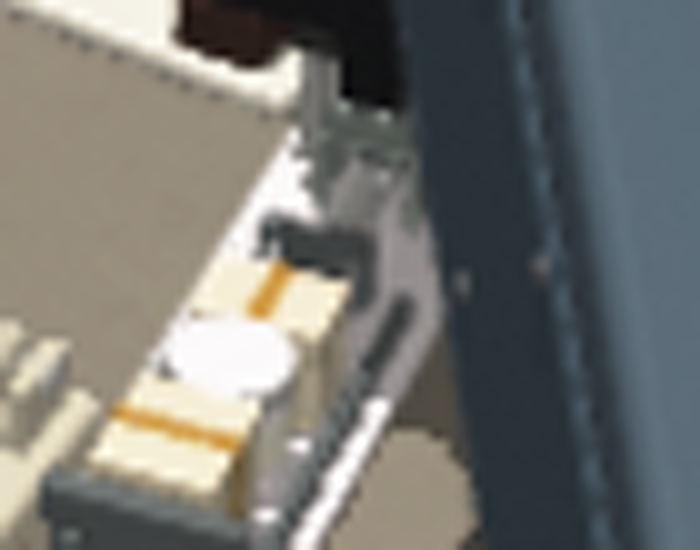

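```bash
python3 - <<'E'
from h import *
st=np.array([.4551,-.160]); xp=np.array([-.068,.9977])
for t in("s6","s10","s11"):
    z=np.load(f"pics/{t}.npz"); im=z["im"].astype(float)
    m=(im.min(2)>225); m[:, :283]=0; m[:,302:]=0; m[:222]=0; m[240:]=0
    n,l,stt,c=cv2.connectedComponentsWithStats(m.astype(np.uint8)); k=1+stt[1:,4].argmax()
    p=pz("scene",*c[k],.050)[:2]; print(t,"tin",stt[k,4],c[k].round(2),p.round(4),"s=",((st-p)@xp).round(4))
    g=im.mean(2)
    save(z["im"],"z"+t,(280,205,315,245),15)
A=lambda u,v,k,ox,oy:((u+.5)/k-.5+ox,(v+.5)/k-.5+oy)
E
python3 - <<'E'
import cv2,numpy as np
a=cv2.imread("pics/zs6.png");b=cv2.imread("pics/zs11.png");cv2.imwrite("pics/cmp1.png",cv2.resize(np.hstack([a,b]),(800,457)))
E
```

```text
s6 tin 83 [292.54 230.04] [ 0.4585 -0.2231] s= 0.0632
s10 tin 83 [292.54 230.04] [ 0.4585 -0.2231] s= 0.0632
s11 tin 79 [292.43 230.06] [ 0.4588 -0.2228] s= 0.0629
```

View pics/cmp1.png

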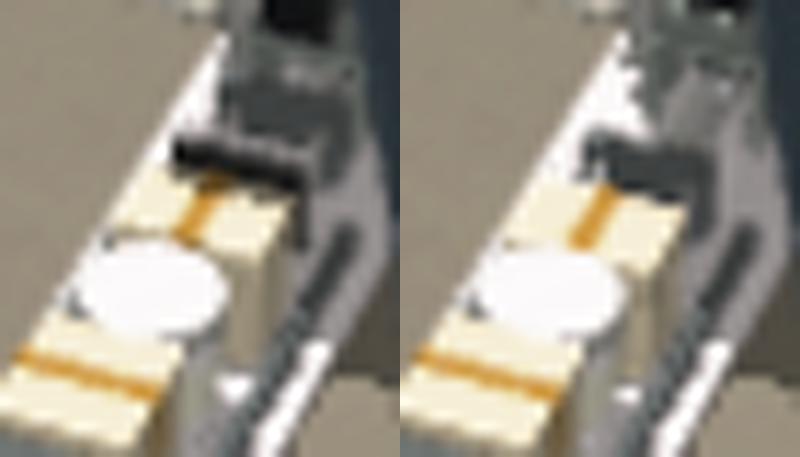

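The slim carton has been pushed about 4 mm onto the tin, and the tin and carton have not moved yet. I'll open the handle for stroke 3 and check in stages.

```bash
python3 -m handwheel '[{"hand":0.2,"dx":0,"dy":0,"dz":0,"wx":0,"wy":0,"wz":0},{"hand":0.5,"dx":0,"dy":0,"dz":0,"wx":0,"wy":0,"wz":0},{"hand":0.65,"dx":0,"dy":0,"dz":0,"wx":0,"wy":0,"wz":0},{"hand":0.65,"dx":0,"dy":0,"dz":0,"wx":0,"wy":0,"wz":0},{"hand":0.65,"dx":0,"dy":0,"dz":0,"wx":0,"wy":0,"wz":0}]'
python3 - <<'E'
from h import *
im,d=cap("scene","s12"); save(im,"zs12",(280,205,315,245),15)
E
python3 -m handwheel '[{"hand":0.35,"dx":0,"dy":0,"dz":0,"wx":0,"wy":0,"wz":0},{"hand":0.28,"dx":0,"dy":0,"dz":0,"wx":0,"wy":0,"wz":0},{"hand":0.28,"dx":0,"dy":0,"dz":0,"wx":0,"wy":0,"wz":0},{"hand":0.28,"dx":0,"dy":0,"dz":0,"wx":0,"wy":0,"wz":0}]'
python3 - <<'E'
from h import *
im,d=cap("scene","s13"); save(im,"zs13",(280,205,315,245),15)
E
python3 -m handwheel '[{"hand":0.18,"dx":0,"dy":0,"dz":0,"wx":0,"wy":0,"wz":0},{"hand":0.1,"dx":0,"dy":0,"dz":0,"wx":0,"wy":0,"wz":0},{"hand":0.1,"dx":0,"dy":0,"dz":0,"wx":0,"wy":0,"wz":0},{"hand":0.1,"dx":0,"dy":0,"dz":0,"wx":0,"wy":0,"wz":0}]'
python3 - <<'E'
from h import *
im,d=cap("scene","s14"); save(im,"zs14",(280,205,315,245),15)
st=np.array([.4551,-.160]); xp=np.array([-.068,.9977])
for t in("s11","s12","s13","s14"):
    z=np.load(f"pics/{t}.npz"); im=z["im"].astype(float)
    m=(im.min(2)>225); m[:, :283]=0; m[:,302:]=0; m[:222]=0; m[240:]=0
    n,l,stt,c=cv2.connectedComponentsWithStats(m.astype(np.uint8)); k=1+stt[1:,4].argmax()
    p=pz("scene",*c[k],.050)[:2]; print(t,"tin",stt[k,4],c[k].round(2),p.round(4),"s=",((st-p)@xp).round(4))
L=[cv2.imread(f"pics/zs{i}.png") for i in(11,13,14)]
cv2.imwrite("pics/cmp2.png",cv2.resize(np.hstack(L),(800,305)))
E
python3 prof.py s12 s13 s14| cut -c1-900
```

```text
time_s: 21.4
position: [0.4696, -0.3817, 0.0548]
tcp_rot: [[0.997, 0.071, -0.0], [0.071, -0.997, 0.001], [-0.0, -0.001, -1.0]]
force: [-0.4, 0.1, -0.7]
opening: 0.793
time_s: 21.85
position: [0.4699, -0.3822, 0.0561]
tcp_rot: [[0.997, 0.071, 0.0], [0.071, -0.997, -0.001], [0.0, 0.001, -1.0]]
force: [-1.6, 1.2, 5.7]
opening: 0.65
time_s: 22.3
position: [0.4701, -0.3823, 0.0566]
tcp_rot: [[0.997, 0.071, 0.001], [0.071, -0.997, -0.001], [0.001, 0.001, -1.0]]
force: [-1.5, 1.9, 8.6]
opening: 0.558
s11 tin 79 [292.43 230.06] [ 0.4588 -0.2228] s= 0.0629
s12 tin 79 [292.43 230.06] [ 0.4588 -0.2228] s= 0.0629
s13 tin 82 [292.02 230.62] [ 0.4588 -0.2198] s= 0.0599
s14 tin 81 [292.07 230.58] [ 0.4587 -0.22  ] s= 0.0602
s12
[(90, 230), (92, 229), (94, 227), (96, 225), (98, 225), (100, 227), (102, 228), (104, 228), (106, 228), (108, 228), (110, 228), (112, 227), (114, 225), (116, 217), (118, 199), (120, 180), (122, 167), (124, 161), (126, 155), (128, 133), (130, 105), (132, 83), (134, 71), (136, 71), (138, 77), (140, 94), (142, 124), (144, 163), (146, 201), (148, 231), (150, 247), (152, 242), (1
[... 883 characters left out ...]
, (194, 87), (196, 87), (198, 88), (200, 83)]
s14
[(90, 226), (92, 224), (94, 224), (96, 226), (98, 226), (100, 226), (102, 228), (104, 228), (106, 228), (108, 229), (110, 227), (112, 217), (114, 196), (116, 160), (118, 122), (120, 94), (122, 80), (124, 77), (126, 80), (128, 89), (130, 106), (132, 136), (134, 173), (136, 209), (138, 237), (140, 250), (142, 251), (144, 250), (146, 249), (148, 250), (150, 248), (152, 244), (154, 238), (156, 227), (158, 205), (160, 181), (162, 166), (164, 161), (166, 160), (168, 162), (170, 161), (172, 147), (174, 126), (176, 103), (178, 90), (180, 89), (182, 90), (184, 91), (186, 94), (188, 97), (190, 97), (192, 92), (194, 86), (196, 84), (198, 85), (200, 86)]
```

View pics/cmp2.png

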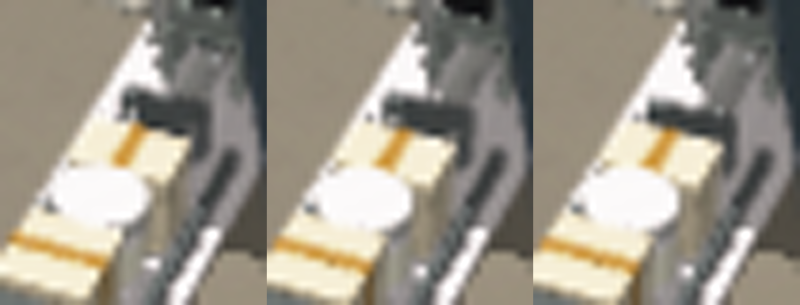

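Between s13 and s14 the tin and slim carton did not move while the carriage advanced 5 mm. The row is tight, and compression is about 6 mm. I need about 4 mm more.

```bash
python3 -m handwheel '[{"hand":0.03,"dx":0,"dy":0,"dz":0,"wx":0,"wy":0,"wz":0},{"hand":-0.03,"dx":0,"dy":0,"dz":0,"wx":0,"wy":0,"wz":0},{"hand":-0.03,"dx":0,"dy":0,"dz":0,"wx":0,"wy":0,"wz":0},{"hand":-0.03,"dx":0,"dy":0,"dz":0,"wx":0,"wy":0,"wz":0},{"hand":-0.03,"dx":0,"dy":0,"dz":0,"wx":0,"wy":0,"wz":0}]'
python3 - <<'E'
from h import *
im,d=cap("scene","s15"); save(im,"zs15",(280,200,325,245),15)
save(im,"s15full",(180,150,350,280),4)
print(bot.read_state()["opening"])
E
python3 prof.py s15| cut -c1-900
```

```text
time_s: 22.85
position: [0.4701, -0.3823, 0.0568]
tcp_rot: [[0.997, 0.071, 0.001], [0.071, -0.997, -0.001], [0.001, 0.001, -1.0]]
force: [-0.9, 1.4, 9.3]
opening: 0.49
0.488766372626106
s15
[(90, 226), (92, 224), (94, 225), (96, 226), (98, 226), (100, 226), (102, 228), (104, 228), (106, 228), (108, 229), (110, 227), (112, 218), (114, 192), (116, 143), (118, 96), (120, 70), (122, 65), (124, 72), (126, 85), (128, 111), (130, 146), (132, 185), (134, 218), (136, 239), (138, 248), (140, 251), (142, 249), (144, 248), (146, 249), (148, 250), (150, 248), (152, 244), (154, 239), (156, 230), (158, 210), (160, 184), (162, 167), (164, 160), (166, 160), (168, 162), (170, 161), (172, 148), (174, 126), (176, 103), (178, 90), (180, 89), (182, 90), (184, 92), (186, 94), (188, 97), (190, 97), (192, 92), (194, 86), (196, 83), (198, 87), (200, 91)]
```

View pics/zs15.png

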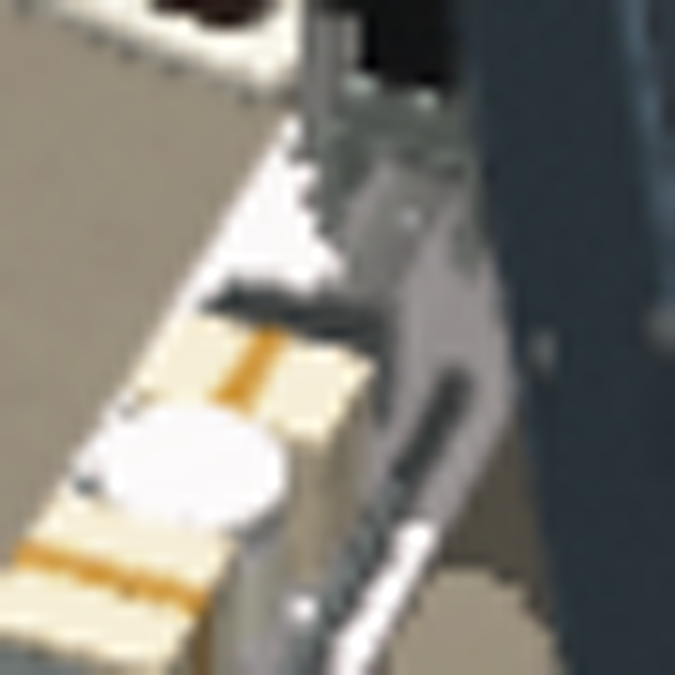

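```bash
python3 -m handwheel '[{"hand":-0.03,"dx":0,"dy":0,"dz":0,"wx":0,"wy":0,"wz":0},{"hand":-0.03,"dx":0,"dy":0,"dz":0,"wx":0,"wy":0,"wz":0},{"hand":-0.03,"dx":0,"dy":0,"dz":0,"wx":0,"wy":0,"wz":0}]'
python3 - <<'E'
from h import *
im,d=cap("scene","s16"); save(im,"s16full",(60,140,360,310),2.6)
E
python3 prof.py s16| cut -c1-500
```

```text
time_s: 23.2
position: [0.4701, -0.3823, 0.0567]
tcp_rot: [[0.997, 0.071, 0.001], [0.071, -0.997, -0.001], [0.001, 0.001, -1.0]]
force: [-2.8, 1.6, 9.0]
opening: 0.486
s16
[(90, 226), (92, 224), (94, 225), (96, 226), (98, 226), (100, 226), (102, 228), (104, 228), (106, 228), (108, 229), (110, 227), (112, 218), (114, 192), (116, 143), (118, 97), (120, 71), (122, 65), (124, 72), (126, 86), (128, 112), (130, 147), (132, 187), (134, 219), (136, 239), (138, 248), (140, 250), (142, 249), (144, 248), (146, 249), (148, 250), (150, 248), (152, 244), (154, 239), (156, 230), (158, 210), (160, 184), (162, 167), (164, 160), (166, 159), (168, 162), (170, 161), (172, 148), (174,
```

View pics/s16full.png

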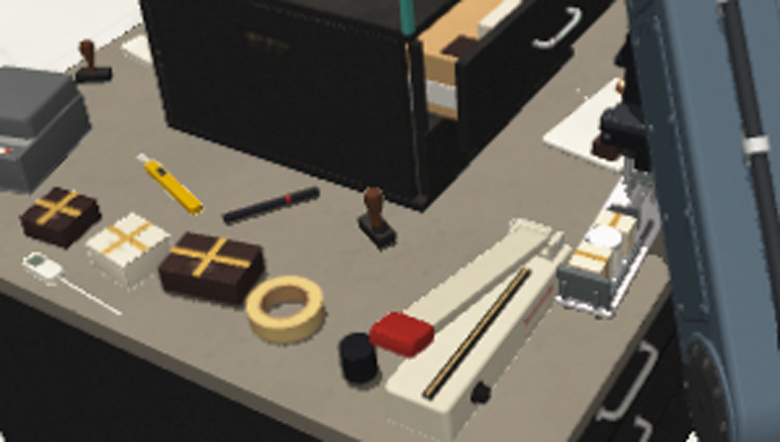

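The row is tight at (600,245), steady from one picture to the next, and the bystanders in view are where they were. The handle is still held squeezed, so I'm handing in.

```bash
python3 -c "
from rig import hand_in; print(hand_in())"
```

```text
the job is handed in; nothing more can be done
None
```

I stood the white tin and then the slim carton upright in the lane, between the standing carton and the plate. I then pumped the handle three strokes and handed the job in at about 23 s with the handle still squeezed.

- **Row:** it is tight. On the last stroke the tin and slim carton stopped moving while the carriage kept advancing.
- **Spring:** it is pushed in about 9 to 10 mm of its 20 mm. Carriage movement in the images gave 9 to 10.3 mm and handle travel gave 9.5 to 10.4 mm. The image scale is about 2.5 mm per pixel, and I could not read the steel pins directly.
- **Hold:** the handle opening was 0.486 of full, about 42 mm over the bars, and the last two pictures were the same.
- **Other things:** the bystanders I could see had not moved, and the wrist force readings stayed under 10 N. I had no clear view of the desk bell or the far end of the counter in the last picture.
- **Hiccup:** the first three move calls were refused because I had left out zero-valued keys, so nothing moved.

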